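# Stack two serving boards in the rack and lock its leg at the length mark

## Task

Stack the two small serving boards flat and squarely in the nest of the board rack, the thick one below and the thin one on top with their edges lined up, leaving the rest of the kitchen things where they are. Then push the rack's spring-loaded leg in until its pointer is level with the steel length mark, and, holding the leg at the mark all the while, squeeze the black cam lever fully shut against the leg's upright. Finish holding: keep the leg and the shut lever firmly pinched between the fingers with the pointer at the mark, and do not let go.

Things in the scene. Friction and masses are not known exactly. Their poses are not given: they have to be found in the camera images.
- thick_center (a point): Centre of the thick serving board, a plain beech slab 60 x 120 x 24 mm (x, y, z of its own axes), about 0.12 kg, lying flat on the table to the left or right of the rack. Take it across its 60 mm width.
- thin_center (a point): Centre of the thin serving board, the same beech slab but 16 mm thick (60 x 120 x 16 mm), about 0.08 kg, lying flat on the table on the other side of the rack.
- nest (a point): Centre of the nest on the top face of the rack's plywood base (12 mm above the table). Axes are the rack's: y along the 310 mm long rack, +y towards the leg, z up. The thick board belongs centred here, its 120 mm length along y; its centre is then 12 mm above this point, the thin board's 32 mm. The leg slides along y on the line x = 0.
- pointer (a point): Tip of the pointer arm on the aluminium leg, 58 mm to the +x side of the leg's middle line, 20 mm above the table; moves with the leg; axes as the rack's. The leg slides along rack y only. It starts 20 to 75 mm on the +y side of the mark and is pushed in (-y) to it; it can go at least 10 mm past the mark, and at the mark does not reach the pile.
- leg: The spring-loaded leg; origin in the middle of its underside, 12 mm above the table, axes as the rack's; the pointer has the same y. A spring (60 N/m, 1 to 5 N, against 1.5 N friction) pushes it back out (+y) when let go. Foot and face plate: x -28 to 28, y -34 to 30 mm, below 55 mm above the table.
- cam (a joint): Black cam lever on the leg, rad: 0 = shut (upright, beside the leg's upright), about 0.3 = open, leaning to -y towards the pile. Its pivot (along rack x) is 4 mm to the -y side of the pointer, 38 mm above the table. Stiff, it stays where it is left; closing takes about 6 N near its top, 8 N lower down.
- lever_top (a point): Middle of the lever's top end, 75 mm from the pivot; the paddle is 32 mm wide in x, 10 mm thick. Shut, its -y face is 9 mm to the -y side of the pointer: lever and upright together are 25 mm wide. Open, they are about 48 mm wide at the top, 42 mm at 92 mm above the table.
- mark: The length mark, a small dark steel wedge 24 x 18 mm fixed on the rack's +x edge, 10 mm high, pointing at the leg; origin at its tip underside, axes as the rack's. The leg is at the mark when the pointer and the mark have the same rack y. The mark stands at a different length each time.
- mug: White mug, 76 mm across, 85 mm high; origin under its centre. Leave alone.
- jar: Glass jar with steel lid, 64 mm across, 95 mm high; origin under its centre. Leave alone.
- cutter: Round steel cutter, 48 mm across, 35 mm high; origin under its centre. Leave alone.
- shaker: Small steel shaker, 40 mm across, 60 mm high; origin under its centre. Leave alone.
- rack: The rack, fixed; origin under the base's middle line, 75 mm to the +y side of the nest. Base x -45 to 75, y -155 to 155 mm, 12 mm high. Beside the nest (mm from the nest): a wooden end stop 26 high above the base, face at y = -66, and two steel pins 8 thick, 20 high at x = 40, y = -45 and 45. A centred board clears stop and pins by 6 mm. The -x side is open.
- upright_top (a point): Middle of the top of the leg's upright, 113 mm above the table: a fixed plate 40 mm wide in x, 12 mm thick in y, standing on the leg. Its faces are 4 and 16 mm to the +y side of the pointer. Pushing its +y face moves the leg in; that face takes one finger, the lever's -y face the other, from above.
Mind the look-alikes: they are no part of the job. What is shaped like the part that bears thick_center but orange is not meant.

How it is judged:
By the outcome, as a careful person would: the job done as asked, in the order asked, and still so for the second after the job is handed in, while the arm keeps its last pose, push and grip.
It also fails if it takes over 72 s, if anything falls off the work surface, if the arm or the gripper's body presses on something with over 40 N, if the wrist force passes 120 N, or if a joint passes its speed limit or range.

## Robot

A 6-joint arm with a two-finger parallel gripper is mounted at the origin on the work surface. World frame = base frame: x ahead of the robot, y to its left, z up, the work surface at z = 0. Lengths are in m, angles in rad, forces in N, time in s.
With the tool pointing down it reaches from about 0.25 to 0.775 m from the base axis. Payload 4 kg.
Tool frame: the origin (TCP) lies on the centre line of the jaws, within the pads' length; the fingertips stand 8 mm ahead of it and the grasp point (between the pads) lies 11 mm behind it; z points along the fingers, y is the direction in which the jaws open and shut (so a half turn about z gives the same grasp; the last joint's range is limited). The gripper opens to 94 mm and grips with 3 to 60 N. Pads are 16 mm wide; open, the fingers measure 119 mm over their backs; the gripper's body (75 mm by 177 mm) begins 78 mm behind the grasp point.
Start: joints at [1.2, 0.087, 1.371, -0, 1.684, -0.103], TCP at [0.146, 0.53, 0.186] pointing down, gripper open.
Joint ranges: [-3.1, 3.1], [-0.76, 2.03], [0.27, 2.55], [-1.08, 4.22], [0.17, 2.65], [-2.57, 2.57]. Speed limits (rad/s): [2.79, 2.79, 3.14, 3.14, 3.14, 3.14].

## Interface

Orientations are given as [roll, pitch, yaw] about the fixed x, y, z axes, in that order (R = Rz(yaw) Ry(pitch) Rx(roll)).
In Python, from bench import * gives the robot as it stands.
- The arm moves only by the tool step_arm, never from a script. Its argument "steps" is a list of rows, each an object of numbers: "jaw": the opening, from 0 (shut) to 1 (fully open); "tx", "ty", "tz": the shift along the tool's x, y, z in m; "ax", "ay", "az": the turn, a rotation vector about the tool's x, y, z in rad. In form: [{"jaw": .., "tx": .., "ty": .., "tz": .., "ax": .., "ay": .., "az": ..}, ...]. A call has 1 to 8 rows; each row is the pose to reach, as a shift and turn from the pose measured when the call began, along the tool's axes at that moment; what a row does not reach only later rows make up. A row lasts 1/10 s, in which the tool goes at most 50 mm and 8.59 degrees, less where a joint would pass 70% of its speed; a pose out of reach is approached as far as the arm can. A call with a gripper value outside its range is refused whole. The fingers move at their own pace and stop on an object; the grip force is fixed at half the most. Time passes only in rows, so rows that repeat a pose let the fingers close. It gives the time, the measured TCP pose, the force and the opening at its end, in the units of the state.
- get_obs(): the state, without advancing time (a new reading comes with each control period).
- snapshot(name): name is "scene" or "top" or "wrist"; returns (picture, depth): 384x512x3 uint8, red, green, blue; 384x512 float32, m along the optical axis (not along the pixel's ray), 0 where there is no reading.
- camera_model(name): a dict with "intrinsics" (3x3 intrinsics, pixels), "origin" and "orientation" of the camera in the world. Camera axes: x right, y down, z forward; pixel columns grow to the right and rows downward; lengths in m; the calibration is good to about 2 mm. A picture is of the moment at which its call begins: read the wrist's pose just before it. camera_model takes no time and is no camera call; for the wrist camera it gives the pose at the moment of the call.
- close_job(): hands the job in, once; it reports no verdict.
Trained networks look in the newest picture that a camera, given by its name, has taken for a name from the list of things; names that differ only in an ending like _2 or _b are one class to them, and where a whole thing is asked for, a point or a joint stands for the part that bears it (a point fixed in the world has none). Each returns a list of dicts, best first, with "confidence" (0 to 1); they miss things now and then, are a little off and sometimes report something else, mostly with a low value. They report only what shows in the picture. A call takes as long as a camera call. They do not tell look-alikes from the thing itself.
- silhouettes(camera, query): "pixels" (384x512 bool, what is visible of it) and "rect" ([left, top, right, bottom] in pixels, round what is visible of it).
The state is a dict: "time": time; "joint_positions": joint angles; "qvel": joint speeds; "joint_torque": joint torques, N m; "tool_pos": TCP position; "ee_rot": TCP orientation; "wrist_force": force on the tool from outside, world axes, zero at the start; "wrist_torque": the same for the moment, N m; "width": finger opening in m.
Only numpy, scipy, OpenCV 4.12 (cv2) and the standard library are available. Lean on these libraries where they do the work, as an engineer would, in place of code of your own. Each camera call takes 0.05 s, during which the arm holds its last target. There are 200 camera calls.

## Working session

There is one attempt and no reset: what is moved stays moved. The work goes in short steps, Python scripts to look and compute and a tool call to move; the robot and the scene stay as the last step left them, time stands still between calls to the robot, and variables do not carry over. Pictures are saved under pics/ and viewed, about 8 in all and at most 12, crops included, and the job is handed in when it is done.

Besides the shell and the picture viewer there is one more tool, called after ">>>" by a JSON object that holds its "api" and its "payload". step_arm: Moves the arm, as the interface text tells. Its arguments: {"type":"object","properties":{"steps":{"type":"array"}},"required":["steps"]}

```bash
mkdir -p pics; ls; cat > h.py <<'E'
from bench import *
import numpy as np, cv2
def save(img,n): cv2.imwrite('pics/'+n,cv2.cvtColor(img,cv2.COLOR_RGB2BGR))
def rotm(c):
    o=np.array(c['orientation'],float)
    if o.shape==(3,3): return o
    from scipy.spatial.transform import Rotation as R
    return R.from_euler('xyz',o).as_matrix()
def cloud(d,c):
    K=np.array(c['intrinsics']);v,u=np.mgrid[:d.shape[0],:d.shape[1]]
    P=np.stack([(u-K[0,2])/K[0,0]*d,(v-K[1,2])/K[1,1]*d,d],-1)
    return P@rotm(c).T+np.array(c['origin'])
E
python3 - <<'E'
from h import *
np.set_printoptions(precision=4,suppress=True)
print(get_obs()); 
out=[]
for n in ('top','scene'):
    c=camera_model(n); im,d=snapshot(n); print(n,c); np.savez(n+'.npz',im=im,d=d)
    P=cloud(d,c)
    for q in ['thick_center','thin_center','leg','mark','cam','rack','mug','jar','cutter','shaker']:
        for r in silhouettes(n,q)[:4]:
            m=r['pixels']&(d>0); print(n,q,round(r['confidence'],2),np.round(r['rect']), np.median(P[m],0) if m.any() else '', np.median(im[m],0) if m.any() else '')
    save(im,n+'0.png')
E
```

```text
pics
{'time': 0.0, 'joint_positions': array([ 1.1999,  0.0879,  1.3722, -0.    ,  1.6836, -0.1031]), 'qvel': array([-0.0011, -0.0021,  0.0009, -0.0002,  0.0018,  0.001 ]), 'joint_torque': array([ -0.0013, -34.0195, -30.242 ,   0.0716,   0.0331,  -0.0002]), 'tool_pos': array([0.1453, 0.5299, 0.1852]), 'ee_rot': array([-3.1395, -0.0002,  2.8738]), 'wrist_force': array([0.2198, 0.015 , 0.452 ]), 'wrist_torque': array([ 0.0199,  0.0241, -0.0324]), 'width': 0.09409063638219518}
top {'intrinsics': array([[477.1985,   0.    , 250.0185],
       [  0.    , 477.1985, 192.5663],
       [  0.    ,   0.    ,   1.    ]]), 'origin': array([ 0.2564, -0.0274,  1.5822]), 'orientation': array([-2.9634, -0.0023, -1.5762])}
top thick_center 0.87 [328. 200. 366. 228.] [ 0.4678 -0.3455  0.0235] [152. 122.  84.]
top thick_center 0.64 [361. 247. 381. 286.] [ 0.2942 -0.4209  0.0238] [156.  95.  22.]
top thin_center 0.69 [128. 197. 166. 217.] [0.4916 0.3097 0.0153] [154. 128.  91.]
top leg 0.88 [204. 159. 227. 186.] [0.5937 0.0824 0.0521] [101.  98.  95.]
top mark 0.63 [339. 128. 359. 152.] [ 0.7016 -0.3509  0
[... 1139 characters left out ...]
scene leg 0.84 [293. 199. 312. 236.] [0.617  0.0784 0.044 ] [91. 89. 84.]
scene mark 0.45 [294. 246. 305. 253.] [0.6782 0.0402 0.0198] [73. 70. 70.]
scene cam 0.46 [295. 207. 304. 227.] [0.6148 0.0681 0.0732] [42. 41. 40.]
scene rack 0.79 [218. 199. 332. 263.] [ 0.6143 -0.0038  0.0115] [158. 138. 102.]
scene mug 0.94 [384. 200. 423. 241.] [0.718  0.3541 0.0545] [90. 86. 78.]
scene jar 0.69 [140. 275. 172. 320.] [ 0.7336 -0.3571  0.0703] [115. 115. 110.]
scene jar 0.25 [218. 199. 330. 263.] [ 0.6137 -0.0035  0.0115] [158. 138. 102.]
scene cutter 0.45 [294. 180. 304. 193.] [0.4342 0.1675 0.0298] [104.5 100.5  98. ]
scene shaker 0.62 [188. 198. 206. 217.] [ 0.4307 -0.1741  0.0397] [96. 92. 89.]
```

```bash
cat >> h.py <<'E'
def rect(P,sel):
    p=(P[sel][:,:2]*1000).astype(np.float32); (cx,cy),(w,h),a=cv2.minAreaRect(p)
    if w>h: w,h,a=h,w,a+90   # a: angle of the short side
    a=(a+90)%180-90
    return np.round([cx,cy,w,h,a],1)
E
python3 - <<'E'
from h import *
for n in ('top','scene'):
    z=np.load(n+'.npz'); im,d=z['im'],z['d']; P=cloud(d,camera_model(n)); Z=P[...,2]; X=P[...,0];Y=P[...,1]
    ok=d>0
    for nm,cx,cy,zz in (('thick',.469,-.345,.024),('thin',.492,.309,.016),('rack',.6,0,.012)):
        r=.1 if nm!='rack' else .2
        s=ok&(abs(X-cx)<r)&(abs(Y-cy)<r)&(abs(Z-zz)<.005)
        if nm=='rack': s&=(abs(X-cx)<.12)
        k=cv2.connectedComponentsWithStats(s.astype(np.uint8),connectivity=4)
        i=1+np.argmax(k[2][1:,4]); m=k[1]==i
        print(n,nm,rect(P,m),m.sum(),'medz',np.median(Z[m]).round(4))
t=np.load('top.npz')['im']; s=np.load('scene.npz')['im']
a=cv2.resize(t[100:300,100:400],(800,533),interpolation=cv2.INTER_CUBIC)
save(a,'a.png')
b=cv2.resize(s[160:340,90:440],(800,411),interpolation=cv2.INTER_CUBIC); save(b,'b.png')
E
```

```text
top thick [ 469.9 -344.2   61.7  119.7  -21.6] 583 medz 0.0237
top thin [ 4.924e+02  3.101e+02  6.080e+01  1.195e+02 -2.000e-01] 558 medz 0.0158
top rack [595.8 -33.2 123.1 256.5 -10.8] 1790 medz 0.0117
scene thick [ 471.5 -341.1   65.1  119.6  -22.6] 681 medz 0.023
scene thin [496.1 312.6  66.9 122.4  -0.6] 416 medz 0.0147
scene rack [605.9  -3.9 133.5 309.6 -13. ] 2687 medz 0.011
```

View pics/a.png

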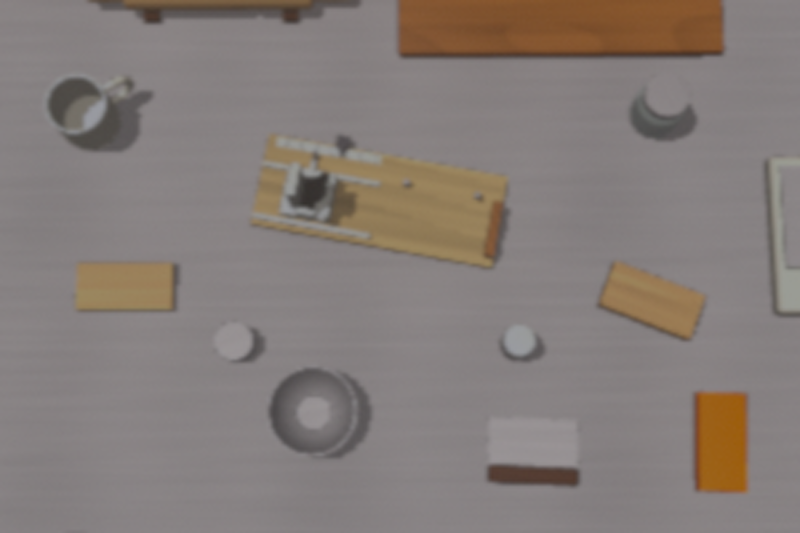

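View pics/b.png

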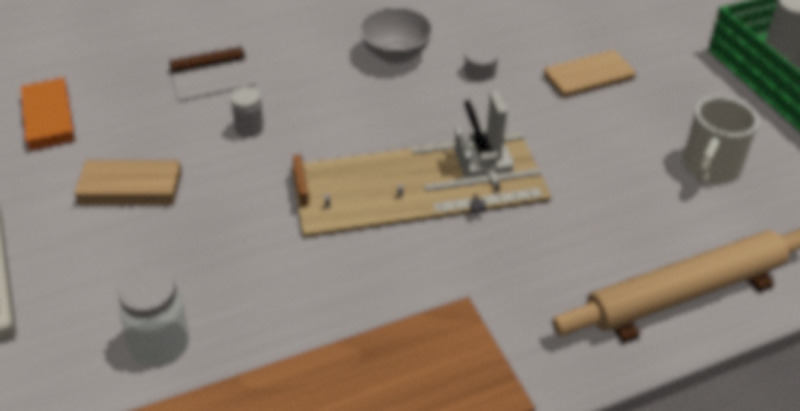

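```bash
cat >> h.py <<'E'
from scipy.spatial.transform import Rotation as Rn
def go(x,y,z,yawdeg):
    o=get_obs(); R0=Rn.from_euler('xyz',o['ee_rot']); p=o['tool_pos']
    Rt=Rn.from_euler('xyz',[np.pi,0,np.radians(yawdeg)])
    t=R0.inv().apply(np.array([x,y,z])-p); a=(R0.inv()*Rt).as_rotvec()
    print('t',o['time'],'tx %.4f ty %.4f tz %.4f ax %.4f ay %.4f az %.4f'%(*t,*a),'rows>=%.1f'%max(np.linalg.norm(t)/.05,np.degrees(np.linalg.norm(a))/8.59))
E
python3 - <<'E'
from h import *
go(.50,0,.36,80)
o=get_obs(); c=camera_model('wrist'); R0=Rn.from_euler('xyz',o['ee_rot'])
print(c, R0.inv().apply(c['origin']-o['tool_pos']), (R0.inv()*Rn.from_matrix(rotm(c))).as_matrix().round(3))
E
```

```text
t 1.1 tx -0.4822 ty -0.4177 tz -0.1736 ax 0.0001 ay -0.0000 az 1.4775 rows>=13.2
{'intrinsics': array([[294.67693459,   0.        , 258.75615997],
       [  0.        , 294.67693459, 190.84118239],
       [  0.        ,   0.        ,   1.        ]]), 'origin': array([0.06601012, 0.55226992, 0.38538381]), 'orientation': array([2.85850930e+00, 1.50747976e-04, 1.30501374e+00])} [ 8.24895594e-02  5.02894221e-05 -1.98988694e-01] [[ 0.002 -0.96  -0.279]
 [ 1.     0.002  0.   ]
 [ 0.    -0.279  0.96 ]]
```

```bash
python3 - <<'E'
from h import *
go(.57,.03,.22,80)
E
```

```text
t 1.1 tx -0.5417 ty -0.3702 tz -0.0336 ax 0.0001 ay -0.0000 az 1.4775 rows>=13.1
```

>>> {"api": "step_arm", "payload": {"steps": [{"jaw": 1, "tx": -0.045, "ty": -0.03, "tz": -0.034, "ax": 0, "ay": 0, "az": 0.13}, {"jaw": 1, "tx": -0.083, "ty": -0.056, "tz": -0.034, "ax": 0, "ay": 0, "az": 0.26}, {"jaw": 1, "tx": -0.124, "ty": -0.084, "tz": -0.034, "ax": 0, "ay": 0, "az": 0.39}, {"jaw": 1, "tx": -0.165, "ty": -0.112, "tz": -0.034, "ax": 0, "ay": 0, "az": 0.52}, {"jaw": 1, "tx": -0.206, "ty": -0.14, "tz": -0.034, "ax": 0, "ay": 0, "az": 0.65}, {"jaw": 1, "tx": -0.247, "ty": -0.168, "tz": -0.034, "ax": 0, "ay": 0, "az": 0.78}, {"jaw": 1, "tx": -0.288, "ty": -0.196, "tz": -0.034, "ax": 0, "ay": 0, "az": 0.91}, {"jaw": 1, "tx": -0.33, "ty": -0.224, "tz": -0.034, "ax": 0, "ay": 0, "az": 1.04}]}}

```text
time: 1.9
tool_pos: [0.4009, 0.2306, 0.2208]
ee_rot: [3.14, -0.0, 1.829]
wrist_force: [0.6, 0.6, -0.0]
width: 0.0938
```

```bash
python3 - <<'E'
from h import *
go(.57,.03,.22,80)
E
```

```text
t 1.9 tx -0.2371 ty 0.1124 tz 0.0008 ax 0.0011 ay -0.0006 az 0.4323 rows>=5.2
```

>>> {"api": "step_arm", "payload": {"steps": [{"jaw": 1, "tx": -0.237, "ty": 0.112, "tz": 0, "ax": 0, "ay": 0, "az": 0.432}, {"jaw": 1, "tx": -0.237, "ty": 0.112, "tz": 0, "ax": 0, "ay": 0, "az": 0.432}, {"jaw": 1, "tx": -0.237, "ty": 0.112, "tz": 0, "ax": 0, "ay": 0, "az": 0.432}, {"jaw": 1, "tx": -0.237, "ty": 0.112, "tz": 0, "ax": 0, "ay": 0, "az": 0.432}, {"jaw": 1, "tx": -0.237, "ty": 0.112, "tz": 0, "ax": 0, "ay": 0, "az": 0.432}, {"jaw": 1, "tx": -0.237, "ty": 0.112, "tz": 0, "ax": 0, "ay": 0, "az": 0.432}, {"jaw": 1, "tx": -0.237, "ty": 0.112, "tz": 0, "ax": 0, "ay": 0, "az": 0.432}, {"jaw": 1, "tx": -0.237, "ty": 0.112, "tz": 0, "ax": 0, "ay": 0, "az": 0.432}]}}

```text
time: 2.7
tool_pos: [0.569, 0.0309, 0.2208]
ee_rot: [-3.142, -0.002, 1.397]
wrist_force: [-0.8, -0.0, 0.1]
width: 0.0942
```

```bash
python3 - <<'E'
from h import *
np.set_printoptions(precision=4,suppress=True)
print(get_obs()['tool_pos'],get_obs()['qvel'])
c=camera_model('wrist'); im,d=snapshot('wrist'); np.savez('w1.npz',im=im,d=d,R=rotm(c),o=c['origin'],K=c['intrinsics'])
P=cloud(d,c)
for q in ['rack','leg','mark','cam','pointer']:
    try:
        for r in silhouettes('wrist',q)[:2]:
            m=r['pixels']&(d>0); print(q,round(r['confidence'],2),np.round(r['rect']),np.median(P[m],0))
            if q=='rack': 
                s=m&(abs(P[...,2]-.012)<.004); print(rect(P,s),s.sum()); np.save('rm.npy',m)
    except Exception as e: print(q,e)
save(cv2.resize(im,(768,576),interpolation=cv2.INTER_CUBIC),'w1.png')
E
```

```text
[0.569  0.0309 0.2208] [ 0.0274 -0.0242  0.008  -0.0001  0.     -0.0021]
rack 0.61 [242.  70. 336. 290.] [0.5993 0.0154 0.0128]
[599.7  -3.7 119.3 308.4 -10.7] 13625
leg 0.86 [254.  96. 323. 155.] [0.5995 0.0832 0.0593]
mark 0.54 [321. 137. 340. 152.] [0.6693 0.0429 0.0222]
cam 0.64 [264. 125. 295. 157.] [0.5977 0.0719 0.089 ]
pointer 0.89 [257. 102. 322. 156.] [0.5993 0.0831 0.058 ]
```

View pics/w1.png

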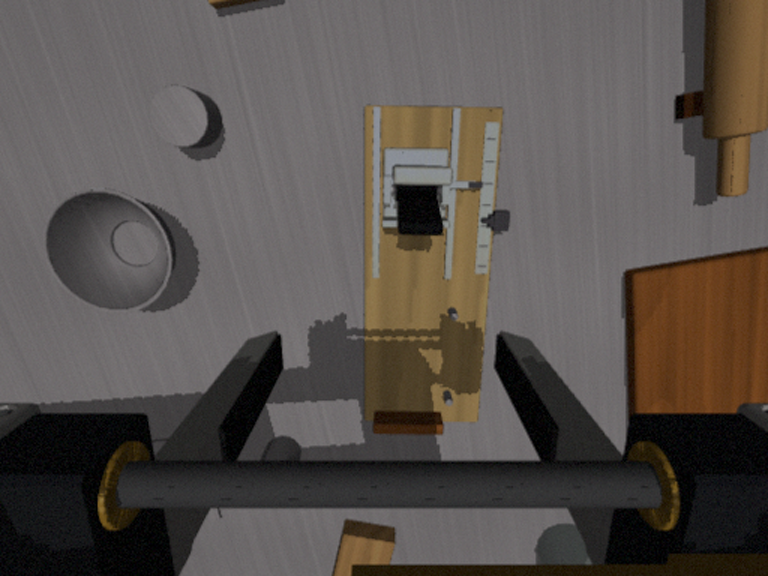

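```bash
cat >> h.py <<'E'
def ray(u,v,z,R,o,K):
    r=R@np.linalg.inv(K)@np.array([u,v,1.]); return o+r*(z-o[2])/r[2]
E
python3 - <<'E'
from h import *
np.set_printoptions(precision=1,suppress=True)
z=np.load('w1.npz');R,o,K=z['R'],z['o'],z['K']; P=cloud(z['d'],{'orientation':R,'origin':o,'intrinsics':K})*1000; im=z['im']
from scipy.optimize import minimize
Z=P[...,2]; m=np.load('rm.npy'); k=cv2.connectedComponentsWithStats(((abs(Z-12.5)<4)&(z['d']>0)).astype(np.uint8),connectivity=4)
a=np.radians(-10.7)
for it in range(3):
    X=np.array([np.cos(a),np.sin(a)]);Y=np.array([-np.sin(a),np.cos(a)])
    # edges of base: per-slice extremes
    s=m&(abs(Z-12)<5); q=P[s][:,:2]; xr=q@X; yr=q@Y
    ys=np.arange(yr.min()+15,yr.max()-15,5); e=[[y,xr[abs(yr-y)<2.5].min(),xr[abs(yr-y)<2.5].max()] for y in ys if (abs(yr-y)<2.5).any()]
    e=np.array(e); l=np.polyfit(e[:,0],e[:,1],1);r=np.polyfit(e[:,0],e[:,2],1); print(np.degrees(a),l,r)
    a-=np.arctan((r[0]+l[0])/2)
X=np.array([np.cos(a),np.sin(a)]);Y=np.array([-np.sin(a),np.cos(a)])
xr=q@X;yr=q@Y; print('edges x',np.median(e[:,1]),np.median(e[:,2]),'y',np.percentile(yr,[.3,99.7]))
f=lambda u,v,zz:(lambda p:(p,p@X,p@Y))(ray(u/1.5,v/1.5,zz/1000,R,o,K)[:2]*1000)
for n,u,v,zz in (('pinA',452,312,32),('pinB',447,396,32),('stopL',374,411,38),('stopR',443,411,38),('ptr',482,185,20),('marktip',484,219,15),('c1',364,106,12),('c2',503,107,12),('c3',478,422,12),('c4',363,420,12),('uprR',452,166,113),('uprL',392,166,113),('u2',452,184,113)): print(n,*f(u,v,zz))
# high points: upright/lever
s=(Z>70)&(abs(P[...,0]-600)<60)&(abs(P[...,1]-80)<60); c=P[s]
for lo,hi in ((70,80),(80,90),(90,100),(100,108),(108,118)):
    t=c[(c[:,2]>lo)&(c[:,2]<hi)]
    if len(t): print(lo,len(t),'x',np.percentile(t[:,:2]@X,[1,99]),'y',np.percentile(t[:,:2]@Y,[1,50,99]))
crop=cv2.resize(im[60:170,235:350],(690,660)[:2],interpolation=cv2.INTER_CUBIC); save(cv2.resize(crop,(627,600)),'w1c.png')
E
```

```text
-10.7 [ -0.  530.4] [ -0.  648.4]
-10.667608619063346 [  0.  530.4] [ -0.  648.4]
-10.666906742130001 [  0.  530.4] [ -0.  648.4]
edges x 530.4142638260303 648.3771928538738 y [-44.5 260.9]
pinA [617.2 -34.1] 612.8055262104523 80.69433688038573
pinB [ 600.8 -120.2] 612.6817457400072 -6.93102036681603
stopL [ 527.8 -120.8] 541.0697736931777 -21.033607733653284
stopR [ 594.5 -132.3] 608.6751043158279 -20.004573299557126
ptr [659.9  74.7] 634.6673649569044 195.57287354559702
marktip [659.3  43.8] 639.7616668155275 165.0394335448092
c1 [569.  157.3] 530.0897884552462 259.87086047659
c2 [686.6 136. ] 649.5405771718383 260.78384896291726
c3 [ 629.8 -168.2] 650.0903571189697 -48.759003079842145
c4 [ 510.7 -145.2] 528.8007655731851 -48.20031980914639
uprR [623.5  99.1] 594.4202646742117 212.77280659070829
uprL [583.9 105.9] 554.2300935803 212.19047421795042
u2 [622.   87.4] 595.0646391961693 201.01477083669488
70 106 x [559.2 589.6] y [183.6 185.9 212.7]
80 118 x [559.1 589.3] y [180.4 182.6 212.7]
90 128 x [559. 590.] y [176.1 179.3 212.7]
100 127 x [557.3 588.9] y [165.8 176.  212.7]
108 697 x [555.  593.4] y [166.9 204.1 212.3]
```

View pics/w1c.png

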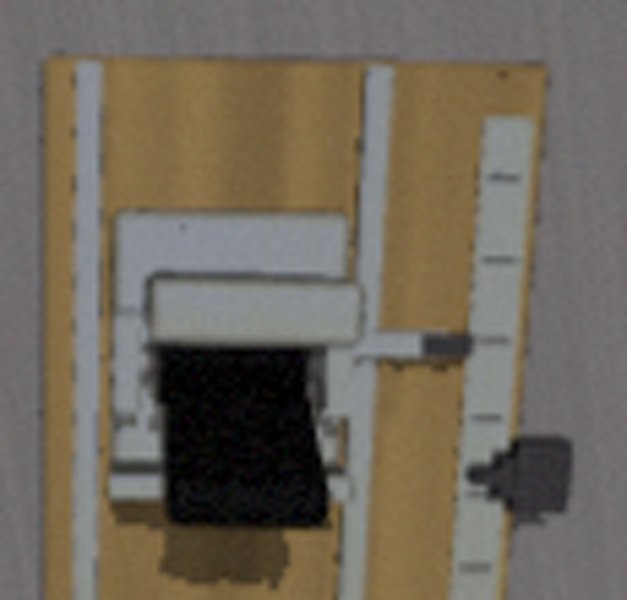

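```bash
python3 - <<'E'
from h import *
np.set_printoptions(precision=1,suppress=True)
z=np.load('w1.npz');R,o,K=z['R'],z['o'],z['K']; P=cloud(z['d'],{'orientation':R,'origin':o,'intrinsics':K})*1000; im=z['im']
a=np.radians(-10.67);X=np.array([np.cos(a),np.sin(a)]);Y=np.array([-np.sin(a),np.cos(a)])
Q=np.stack([P[...,:2]@X-574.2,P[...,:2]@Y-32,P[...,2]],-1)   # nest coords
f=lambda x0,x1,y0,y1,z0,z1:Q[(Q[...,0]>x0)&(Q[...,0]<x1)&(Q[...,1]>y0)&(Q[...,1]<y1)&(Q[...,2]>z0)&(Q[...,2]<z1)]
for n,b in (('stoptop',(-60,60,-90,-50,34,45)),('stopface',(-60,60,-90,-50,18,32)),('pinA',(30,50,30,60,26,40)),('pinB',(30,50,-60,-30,26,40)),('mark',(45,90,70,160,18,26)),('ptr',(45,62,120,200,16,26))):
    t=f(*b); 
    if len(t): print(n,len(t),'x',np.percentile(t[:,0],[2,50,98]),'y',np.percentile(t[:,1],[2,50,98]),'z',np.median(t[:,2]))
cl=lambda u,v,zz:(lambda p:(p@X-574.2,p@Y-32))(ray(u,v,zz/1000,R,o,K)[:2]*1000)
print('ptr',cl(235+470/5.45,60+345/5.45,20),'mark',cl(235+468/5.45,60+474/5.45,22))
s=cv2.resize(im,(1536,1152),interpolation=cv2.INTER_CUBIC)
def pr(x,y,zz):
    w=X*(x+574.2)+Y*(y+32); p=K@(R.T@(np.array([w[0],w[1],zz])/1000-o)); return tuple(int(round(t)) for t in (p[:2]/p[2]+.5)*3)
def poly(L,c): cv2.polylines(s,[np.array([pr(*q) for q in L])],True,c,1)
poly([(-45,-80,12),(75,-80,12),(75,230,12),(-45,230,12)],(255,0,0))
poly([(-30,-60,12),(30,-60,12),(30,60,12),(-30,60,12)],(0,255,0))
for y in (-45,45): poly([(36,y-4,32),(44,y-4,32),(44,y+4,32),(36,y+4,32)],(0,255,255))
cv2.line(s,pr(-40,-66,12),pr(40,-66,12),(255,0,255),1);cv2.line(s,pr(-40,-66,38),pr(40,-66,38),(255,255,0),1)
save(cv2.resize(s[560:900,650:1050],(706,600)),'ov.png')
E
```

```text
stoptop 375 x [-32.8   0.6  33.3] y [-77.3 -70.3 -65.6] z 38.212612175194394
stopface 234 x [-33.8  -0.2  32.7] y [-67.4 -66.3 -65.3] z 24.98345983243999
pinA 30 x [36.2 39.6 42.8] y [42.3 46.  48.7] z 31.580902297021595
pinB 30 x [36.1 39.6 43.3] y [-47.1 -43.4 -41.1] z 31.86740870179119
mark 193 x [63.2 76.6 85.6] y [124.8 134.  142.2] z 22.292726268921648
ptr 51 x [45.1 51.5 59. ] y [162.8 165.4 167.8] z 23.82078807145227
ptr (np.float64(60.32835502908665), np.float64(163.64483966955467)) mark (np.float64(61.714383715536314), np.float64(132.63823864071261))
```

View pics/ov.png

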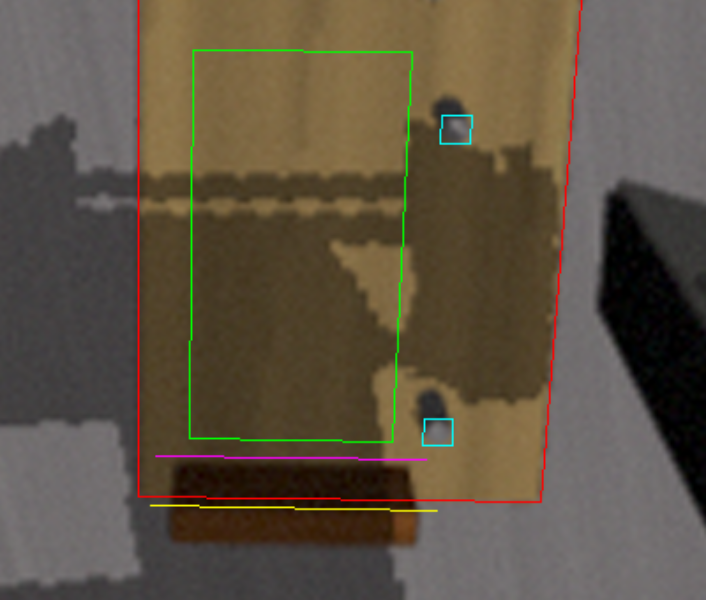

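```bash
python3 - <<'E'
from h import *
go(.470,-.343,.16,68)
E
```

```text
t 3.0 tx -0.3857 ty -0.0336 tz 0.0609 ax 0.0015 ay -0.0012 az 0.2116 rows>=7.8
```

>>> {"api": "step_arm", "payload": {"steps": [{"jaw": 1, "tx": -0.386, "ty": -0.034, "tz": 0.02, "ax": 0, "ay": 0, "az": 0.21}, {"jaw": 1, "tx": -0.386, "ty": -0.034, "tz": 0.02, "ax": 0, "ay": 0, "az": 0.21}, {"jaw": 1, "tx": -0.386, "ty": -0.034, "tz": 0.02, "ax": 0, "ay": 0, "az": 0.21}, {"jaw": 1, "tx": -0.386, "ty": -0.034, "tz": 0.02, "ax": 0, "ay": 0, "az": 0.21}, {"jaw": 1, "tx": -0.386, "ty": -0.034, "tz": 0.02, "ax": 0, "ay": 0, "az": 0.21}, {"jaw": 1, "tx": -0.386, "ty": -0.034, "tz": 0.04, "ax": 0, "ay": 0, "az": 0.21}, {"jaw": 1, "tx": -0.386, "ty": -0.034, "tz": 0.06, "ax": 0, "ay": 0, "az": 0.21}, {"jaw": 1, "tx": -0.386, "ty": -0.034, "tz": 0.06, "ax": 0, "ay": 0, "az": 0.21}]}}

```text
time: 3.8
tool_pos: [0.469, -0.3448, 0.1609]
ee_rot: [3.139, -0.001, 1.189]
wrist_force: [0.8, 0.1, -0.2]
width: 0.0938
```

```bash
cat >> h.py <<'E'
def board(q,zz,tol=.004,near=None):
    c=camera_model('wrist'); im,d=snapshot('wrist'); P=cloud(d,c); res=None
    p=near if near is not None else get_obs()['tool_pos'][:2]
    s=(d>0)&(abs(P[...,2]-zz)<tol)&(np.hypot(P[...,0]-p[0],P[...,1]-p[1])<.1)
    k=cv2.connectedComponentsWithStats(s.astype(np.uint8),connectivity=4)
    m=k[1]==1+np.argmax(k[2][1:,4]); print('depth comp',rect(P,m),m.sum(),np.median(P[m][:,2]).round(4),np.median(im[m],0))
    for r in silhouettes('wrist',q)[:2]:
        mm=r['pixels']&m; 
        if mm.any(): print('sil',round(r['confidence'],2),rect(P,mm),mm.sum())
    return im,d,P,m
E
python3 - <<'E'
from h import *
im,d,P,m=board('thick_center',.024)
go(.470,-.343,.012,68)
E
```

```text
depth comp [ 468.1 -341.3   60.   119.2  -22.2] 5100 0.0245 [138. 105.  65.]
sil 0.65 [ 468.1 -341.3   59.9  119.2  -22.2] 5033
t 3.9 tx 0.0040 ty 0.0029 tz 0.1451 ax -0.0046 ay -0.0016 az -0.0041 rows>=2.9
```

```bash
python3 - <<'E'
from h import *
go(.4682,-.3413,.012,67.8)
E
```

```text
t 3.9 tx 0.0049 ty 0.0006 tz 0.1451 ax -0.0046 ay -0.0015 az -0.0006 rows>=2.9
```

>>> {"api": "step_arm", "payload": {"steps": [{"jaw": 1, "tx": 0.005, "ty": 0.001, "tz": 0.045, "ax": -0.004, "ay": -0.001, "az": 0}, {"jaw": 1, "tx": 0.005, "ty": 0.001, "tz": 0.09, "ax": -0.004, "ay": -0.001, "az": 0}, {"jaw": 1, "tx": 0.005, "ty": 0.001, "tz": 0.125, "ax": -0.004, "ay": -0.001, "az": 0}, {"jaw": 1, "tx": 0.005, "ty": 0.001, "tz": 0.142, "ax": -0.004, "ay": -0.001, "az": 0}, {"jaw": 1, "tx": 0.005, "ty": 0.001, "tz": 0.144, "ax": -0.004, "ay": -0.001, "az": 0}, {"jaw": 1, "tx": 0.005, "ty": 0.001, "tz": 0.144, "ax": -0.004, "ay": -0.001, "az": 0}, {"jaw": 0.4, "tx": 0.005, "ty": 0.001, "tz": 0.144, "ax": -0.004, "ay": -0.001, "az": 0}, {"jaw": 0.4, "tx": 0.005, "ty": 0.001, "tz": 0.144, "ax": -0.004, "ay": -0.001, "az": 0}]}}

```text
time: 4.7
tool_pos: [0.47, -0.3421, 0.0154]
ee_rot: [3.138, 0.001, 1.183]
wrist_force: [0.3, -0.2, 0.1]
width: 0.0814
```

>>> {"api": "step_arm", "payload": {"steps": [{"jaw": 0.2, "tx": 0, "ty": 0, "tz": 0}, {"jaw": 0.2, "tx": 0, "ty": 0, "tz": 0}, {"jaw": 0.2, "tx": 0, "ty": 0, "tz": 0}, {"jaw": 0.2, "tx": 0, "ty": 0, "tz": 0}]}}

```text
invalid input
```

```bash
python3 - <<'E'
from h import *
o=get_obs();print(o['tool_pos'],o['ee_rot'],o['width'],o['wrist_force'])
go(.570,-.0746,.14,79.3)
E
```

```text
[ 0.4699625  -0.34211393  0.01540312] [3.13835963e+00 7.41610602e-04 1.18312111e+00] 0.08139949856333457 [ 0.32951757 -0.18834812  0.06313442]
t 4.7 tx 0.2854 ty -0.0081 tz -0.1248 ax 0.0031 ay 0.0011 az -0.2009 rows>=6.2
```

>>> {"api": "step_arm", "payload": {"steps": [{"jaw": 0.2, "tx": 0, "ty": 0, "tz": 0.002, "ax": 0, "ay": 0, "az": 0}, {"jaw": 0.2, "tx": 0, "ty": 0, "tz": 0.002, "ax": 0, "ay": 0, "az": 0}, {"jaw": 0.2, "tx": 0, "ty": 0, "tz": 0.002, "ax": 0, "ay": 0, "az": 0}, {"jaw": 0.2, "tx": 0, "ty": 0, "tz": 0.002, "ax": 0, "ay": 0, "az": 0}, {"jaw": 0.2, "tx": 0, "ty": 0, "tz": 0.002, "ax": 0, "ay": 0, "az": 0}, {"jaw": 0.2, "tx": 0, "ty": 0, "tz": 0.002, "ax": 0, "ay": 0, "az": 0}, {"jaw": 0.2, "tx": 0, "ty": 0, "tz": 0.002, "ax": 0, "ay": 0, "az": 0}, {"jaw": 0.2, "tx": 0, "ty": 0, "tz": 0.002, "ax": 0, "ay": 0, "az": 0}]}}

```text
time: 5.5
tool_pos: [0.4699, -0.3421, 0.0134]
ee_rot: [3.138, 0.001, 1.183]
wrist_force: [0.0, 0.0, -0.4]
width: 0.0196
```

```bash
python3 - <<'E'
from h import *
o=get_obs();print(o['tool_pos'],o['ee_rot'],o['width'],o['wrist_force'])
go(.570,-.0746,.10,79.3)
E
```

```text
[ 0.4699465  -0.34209027  0.01336069] [3.13846692e+00 6.97007067e-04 1.18314418e+00] 0.01956886831036483 [ 0.00376871  0.02740118 -0.44933836]
t 5.5 tx 0.2854 ty -0.0082 tz -0.0869 ax 0.0030 ay 0.0010 az -0.2009 rows>=6.0
```

```bash
python3 - <<'E'
from h import *
im,d=snapshot('wrist'); save(cv2.resize(im,(640,480),interpolation=cv2.INTER_CUBIC),'w2.png')
E
```

```text
(no output)
```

View pics/w2.png

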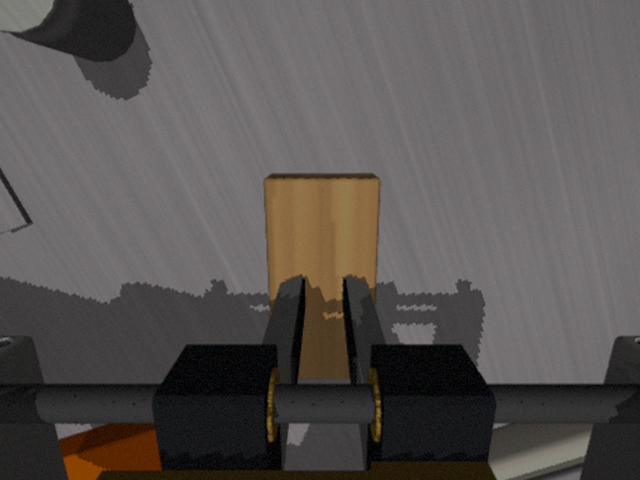

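```bash
python3 - <<'E'
from h import *
np.set_printoptions(precision=4,suppress=True)
c=camera_model('wrist'); im,d=snapshot('wrist'); P=cloud(d,c); o=get_obs(); print(o['tool_pos'],c['origin'])
for u,v in ((236,232),(230,240),(284,232),(290,240),(258,200),(258,170),(258,145),(258,260),(150,180),(320,180)): print(u,v,d[v,u],P[v,u],im[v,u])
R0=Rn.from_euler('xyz',o['ee_rot'])
s=(im.sum(-1)<90)&(d>0)&(d<.3); q=R0.inv().apply((P[s]-o['tool_pos'])); 
for lo in np.arange(-.12,.03,.01):
    t=q[(q[:,2]>lo)&(q[:,2]<lo+.01)]
    if len(t): print(round(lo,2),len(t),np.percentile(t[:,1],[1,50,99]),np.percentile(t[:,0],[1,99]))
E
```

```text
[ 0.47   -0.3421  0.0134] [ 0.4999 -0.2657  0.2123]
236 232 0.174748 [ 0.4604 -0.328   0.0515] [58 56 59]
230 240 0.16327031 [ 0.4583 -0.3266  0.0633] [40 40 40]
284 232 0.17448714 [ 0.4868 -0.3386  0.0518] [59 56 58]
290 240 0.16432641 [ 0.489  -0.3396  0.0624] [36 35 35]
258 200 0.19737269 [ 0.4767 -0.3226  0.0246] [133 100  61]
258 170 0.19129205 [ 0.4844 -0.3035  0.0249] [130  97  60]
258 145 0.18736075 [ 0.4905 -0.2886  0.0243] [131  99  60]
258 260 0.211364 [ 0.4595 -0.3649  0.0234] [79 57 38]
150 180 0.21791883 [ 0.4056 -0.2853  0.0008] [112 109 109]
320 180 0.21796866 [ 0.5221 -0.3326  0.001 ] [113 112 110]
-0.12 16 [-0.0741 -0.0724  0.0721] [-0.012   0.0273]
-0.1 57 [-0.013  -0.0103  0.0104] [-0.0018  0.0091]
-0.09 295 [-0.0163  0.0089  0.0108] [-0.0062  0.0097]
-0.08 172 [-0.0117 -0.0101  0.0103] [-0.0071  0.0089]
-0.07 127 [-0.0117  0.0088  0.0104] [-0.0069  0.0089]
-0.06 106 [-0.0116 -0.0102  0.0104] [-0.0069  0.0087]
-0.05 96 [-0.1036 -0.0102  0.0103] [-0.0079  0.1229]
-0.04 138 [-0.1136 -0.0112  0.0103] [-0.0069  0.1307]
-0.03 206 [-0.1146 -0.0974  0.0103] [-0.0076  0.134 ]
-0.02 198 [-0.1589 -0.1004 -0.0107] [-0.1169  0.1371]
-0.01 546 [-0.1658 -0.1315 -0.0954] [-0.119  0.137]
-0.0 291 [-0.1817 -0.146  -0.0952] [-0.123   0.1396]
0.01 6 [-0.1824 -0.1741 -0.1   ] [-0.1063  0.1273]
```

>>> {"api": "step_arm", "payload": {"steps": [{"jaw": 1, "tx": 0, "ty": 0, "tz": -0.05, "ax": 0, "ay": 0, "az": 0}, {"jaw": 1, "tx": 0, "ty": 0, "tz": -0.08, "ax": 0, "ay": 0, "az": 0}, {"jaw": 1, "tx": 0, "ty": 0, "tz": -0.08, "ax": 0, "ay": 0, "az": 0}, {"jaw": 1, "tx": 0, "ty": 0, "tz": -0.08, "ax": 0, "ay": 0, "az": 0}]}}

```text
time: 6.0
tool_pos: [0.4701, -0.3422, 0.0941]
ee_rot: [3.137, 0.001, 1.183]
wrist_force: [-0.3, -0.1, -0.4]
width: 0.0473
```

```bash
python3 - <<'E'
from h import *
np.set_printoptions(precision=4,suppress=True)
c=camera_model('wrist'); o=get_obs(); im,d,P,m=board('thick_center',.024,near=[.468,-.341]); print(o['tool_pos'],o['ee_rot'],o['width'])
R0=Rn.from_euler('xyz',o['ee_rot']); q=R0.inv().apply((P-o['tool_pos']).reshape(-1,3)).reshape(P.shape)
s=(d>0)&(abs(q[...,0])<.02)&(abs(q[...,1])<.075)&(q[...,2]<.03)
for lo in np.arange(-.06,.03,.005):
    t=q[s&(q[...,2]>lo)&(q[...,2]<lo+.005)]
    if len(t): print(round(lo,3),len(t),np.percentile(t[:,1],[1,99]),np.percentile(t[:,0],[1,99]))
j=np.argwhere(s); print(j[:,0].min(), j[:,0].max())
E
```

```text
depth comp [ 468.1 -341.5   60.1  119.4  -22.2] 7494 0.0246 [142. 107.  67.]
sil 0.8 [ 468.1 -341.5   59.9  119.4  -22. ] 7373
[ 0.4701 -0.3422  0.0941] [3.1367 0.0014 1.1832] 0.047268752855079615
-0.06 289 [-0.036   0.0347] [-0.0072  0.0102]
-0.055 268 [-0.0363  0.0347] [-0.0072  0.0102]
-0.05 240 [-0.036   0.0345] [-0.0076  0.0101]
-0.045 220 [-0.036   0.0345] [-0.0072  0.0101]
-0.04 201 [-0.0362  0.0345] [-0.007   0.0102]
-0.035 197 [-0.0361  0.0343] [-0.0075  0.0101]
-0.03 139 [-0.035   0.0337] [-0.0071  0.0101]
-0.025 108 [-0.0322  0.0301] [-0.0058  0.01  ]
-0.02 7 [-0.0272  0.0238] [-0.0078  0.0095]
220 383
```

```bash
python3 - <<'E'
from h import *
go(.4681,-.3415,-.015,67.8)
E
```

```text
t 6.1 tx -0.0006 ty -0.0006 tz 0.1065 ax 0.0002 ay -0.0003 az -0.0002 rows>=2.1
```

>>> {"api": "step_arm", "payload": {"steps": [{"jaw": 1, "tx": 0, "ty": 0, "tz": 0, "ax": 0, "ay": 0, "az": 0}, {"jaw": 1, "tx": 0, "ty": 0, "tz": 0, "ax": 0, "ay": 0, "az": 0}, {"jaw": 1, "tx": 0, "ty": 0, "tz": 0, "ax": 0, "ay": 0, "az": 0}, {"jaw": 1, "tx": 0, "ty": 0, "tz": 0.04, "ax": 0, "ay": 0, "az": 0}, {"jaw": 1, "tx": 0, "ty": 0, "tz": 0.07, "ax": 0, "ay": 0, "az": 0}, {"jaw": 1, "tx": 0, "ty": 0, "tz": 0.09, "ax": 0, "ay": 0, "az": 0}, {"jaw": 1, "tx": 0, "ty": 0, "tz": 0.1, "ax": 0, "ay": 0, "az": 0}, {"jaw": 1, "tx": 0, "ty": 0, "tz": 0.1, "ax": 0, "ay": 0, "az": 0}]}}

```text
time: 6.9
tool_pos: [0.4678, -0.3402, -0.0103]
ee_rot: [-3.138, -0.002, 1.183]
wrist_force: [0.2, -0.2, 0.3]
width: 0.094
```

```bash
python3 - <<'E'
from h import *
o=get_obs(); print(o['tool_pos'],o['ee_rot'],o['width'],o['wrist_force'])
E
```

```text
[ 0.46783911 -0.34021978 -0.01032204] [-3.13819671e+00 -1.56994467e-03  1.18316144e+00] 0.09401695405719021 [ 0.21780826 -0.22038544  0.3199171 ]
```

>>> {"api": "step_arm", "payload": {"steps": [{"jaw": 1, "tx": 0, "ty": 0, "tz": 0.005, "ax": 0, "ay": 0, "az": 0}, {"jaw": 0.4, "tx": 0, "ty": 0, "tz": 0.005, "ax": 0, "ay": 0, "az": 0}, {"jaw": 0.4, "tx": 0, "ty": 0, "tz": 0.005, "ax": 0, "ay": 0, "az": 0}, {"jaw": 0.4, "tx": 0, "ty": 0, "tz": 0.005, "ax": 0, "ay": 0, "az": 0}, {"jaw": 0.4, "tx": 0, "ty": 0, "tz": 0.005, "ax": 0, "ay": 0, "az": 0}, {"jaw": 0.4, "tx": 0, "ty": 0, "tz": 0.005, "ax": 0, "ay": 0, "az": 0}, {"jaw": 0.4, "tx": 0, "ty": 0, "tz": 0.005, "ax": 0, "ay": 0, "az": 0}, {"jaw": 0.4, "tx": 0, "ty": 0, "tz": 0.005, "ax": 0, "ay": 0, "az": 0}]}}

```text
time: 7.7
tool_pos: [0.4683, -0.3406, -0.0147]
ee_rot: [-3.139, -0.001, 1.183]
wrist_force: [0.3, 0.4, 2.2]
width: 0.0597
```

```bash
python3 - <<'E'
from h import *
o=get_obs(); print(o['tool_pos'],o['ee_rot'],o['width'],o['wrist_force'])
go(.570,-.0746,.07,79.3)
E
```

```text
[ 0.46827357 -0.34057798 -0.01474293] [-3.13949589e+00 -1.22747103e-03  1.18308570e+00] 0.059675333029786136 [0.34130026 0.42290586 2.24703974]
t 7.7 tx 0.2848 ty -0.0066 tz -0.0844 ax -0.0020 ay -0.0014 az -0.2010 rows>=5.9
```

>>> {"api": "step_arm", "payload": {"steps": [{"jaw": 0.4, "tx": 0, "ty": 0, "tz": -0.04, "ax": 0, "ay": 0, "az": 0}, {"jaw": 0.4, "tx": 0.02, "ty": -0.001, "tz": -0.084, "ax": 0, "ay": 0, "az": -0.05}, {"jaw": 0.4, "tx": 0.07, "ty": -0.003, "tz": -0.084, "ax": 0, "ay": 0, "az": -0.1}, {"jaw": 0.4, "tx": 0.12, "ty": -0.004, "tz": -0.084, "ax": 0, "ay": 0, "az": -0.15}, {"jaw": 0.4, "tx": 0.17, "ty": -0.006, "tz": -0.084, "ax": 0, "ay": 0, "az": -0.2}, {"jaw": 0.4, "tx": 0.22, "ty": -0.007, "tz": -0.084, "ax": 0, "ay": 0, "az": -0.2}, {"jaw": 0.4, "tx": 0.265, "ty": -0.007, "tz": -0.084, "ax": 0, "ay": 0, "az": -0.2}, {"jaw": 0.4, "tx": 0.285, "ty": -0.007, "tz": -0.084, "ax": 0, "ay": 0, "az": -0.2}]}}

```text
time: 8.5
tool_pos: [0.5699, -0.0701, 0.0689]
ee_rot: [-3.138, -0.003, 1.387]
wrist_force: [0.3, -0.7, -1.4]
width: 0.0597
```

```bash
cat >> h.py <<'E'
# rack frame (nest origin), mm
A=np.radians(-10.67);XR=np.array([np.cos(A),np.sin(A)]);YR=np.array([-np.sin(A),np.cos(A)])
N=np.array([574.0,32.2])
def nest(P): 
    P=np.asarray(P)*1000; return np.stack([P[...,:2]@XR-N[0],P[...,:2]@YR-N[1],P[...,2]],-1)
def world(x,y): return (XR*(x+N[0])+YR*(y+N[1]))/1000
def med(Q,d,x0,x1,y0,y1,z0,z1,nm):
    t=Q[(d>0)&(Q[...,0]>x0)&(Q[...,0]<x1)&(Q[...,1]>y0)&(Q[...,1]<y1)&(Q[...,2]>z0)&(Q[...,2]<z1)]
    if len(t)>3: print(nm,len(t),'x',np.percentile(t[:,0],[2,50,98]).round(1),'y',np.percentile(t[:,1],[2,50,98]).round(1),'z',np.median(t[:,2]).round(1))
def fit(P,zz,tol=.004,near=None,r=.1):
    s=(abs(P[...,2]-zz)<tol)&(np.hypot(P[...,0]-near[0],P[...,1]-near[1])<r)
    k=cv2.connectedComponentsWithStats(s.astype(np.uint8),connectivity=4); m=k[1]==1+np.argmax(k[2][1:,4]); r=rect(P,m)
    return r,(r[:2]@XR-N[0]).round(1),(r[:2]@YR-N[1]).round(1),(r[4]-np.degrees(A)).round(2),np.median(P[m][:,2]).round(4)
E
python3 - <<'E'
from h import *
o=get_obs(); print(o['tool_pos'],o['ee_rot'],o['width'],o['wrist_force'], nest(o['tool_pos']))
c=camera_model('wrist'); im,d=snapshot('wrist'); P=cloud(d,c); Q=nest(P); np.savez('w3.npz',im=im,d=d,P=P)
for b in ((-60,60,-90,-50,34,45,'stoptop'),(30,50,30,60,26,40,'pinA +45'),(30,50,-60,-30,26,40,'pinB -45'),(55,90,70,160,18,26,'mark'),(45,62,120,200,16,26,'ptr')): med(Q,d,*b)
# top of board in hand
top=o['tool_pos'][2]+.020-.005+.024; print('exp top',top); print(fit(P,top,.006,near=o['tool_pos'][:2]))
E
```

```text
[ 0.569894   -0.07012574  0.06891404] [-3.13832416e+00 -3.10295165e-03  1.38694008e+00] 0.05965425332554215 [ 0.26618797 -0.6682953  -1.44097212] [-0.97561127  4.40381184 68.91403883]
pinA +45 21 x [41.6 42.6 43.6] y [41.7 44.5 47.4] z 32.4
mark 662 x [63.  76.8 85.9] y [123.9 132.4 141.2] z 22.3
ptr 12 x [45.4 49.2 53.2] y [160.8 161.4 161.7] z 18.4
exp top 0.1079140388317818
(array([570.8, -62.2,  83.3, 101.8, -10.6]), np.float64(-1.6), np.float64(12.4), np.float64(0.07), np.float64(0.1082))
```

```bash
python3 - <<'E'
from h import *
go(*world(.5,.9),-.0015,79.33)
E
```

```text
t 8.55 tx -0.0056 ty 0.0013 tz 0.0703 ax -0.0030 ay -0.0049 az 0.0038 rows>=1.4
```

>>> {"api": "step_arm", "payload": {"steps": [{"jaw": 0.4, "tx": -0.006, "ty": 0.001, "tz": 0, "ax": -0.003, "ay": -0.005, "az": 0.004}, {"jaw": 0.4, "tx": -0.006, "ty": 0.001, "tz": 0.02, "ax": -0.003, "ay": -0.005, "az": 0.004}, {"jaw": 0.4, "tx": -0.006, "ty": 0.001, "tz": 0.04, "ax": -0.003, "ay": -0.005, "az": 0.004}, {"jaw": 0.4, "tx": -0.006, "ty": 0.001, "tz": 0.055, "ax": -0.003, "ay": -0.005, "az": 0.004}, {"jaw": 0.4, "tx": -0.006, "ty": 0.001, "tz": 0.062, "ax": -0.003, "ay": -0.005, "az": 0.004}, {"jaw": 0.4, "tx": -0.006, "ty": 0.001, "tz": 0.066, "ax": -0.003, "ay": -0.005, "az": 0.004}, {"jaw": 0.4, "tx": -0.006, "ty": 0.001, "tz": 0.066, "ax": -0.003, "ay": -0.005, "az": 0.004}]}}

```text
time: 9.25
tool_pos: [0.5702, -0.0746, 0.0026]
ee_rot: [-3.141, 0.0, 1.384]
wrist_force: [0.7, -0.1, -1.3]
width: 0.0598
```

```bash
python3 - <<'E'
from h import *
o=get_obs(); print(o['wrist_force'],nest(o['tool_pos'])); go(*world(.5,.9),-.0015,79.33)
E
```

```text
[ 0.70060269 -0.13063526 -1.3226701 ] [0.12722193 0.01984187 2.62405928]
t 9.25 tx 0.0009 ty 0.0004 tz 0.0041 ax -0.0004 ay 0.0002 az -0.0008 rows>=0.1
```

>>> {"api": "step_arm", "payload": {"steps": [{"jaw": 0.4, "tx": 0.001, "ty": 0, "tz": 0.003, "ax": 0, "ay": 0, "az": 0}, {"jaw": 0.4, "tx": 0.001, "ty": 0, "tz": 0.005, "ax": 0, "ay": 0, "az": 0}, {"jaw": 0.4, "tx": 0.001, "ty": 0, "tz": 0.005, "ax": 0, "ay": 0, "az": 0}]}}

```text
time: 9.55
tool_pos: [0.5705, -0.0736, -0.0022]
ee_rot: [-3.142, 0.0, 1.384]
wrist_force: [0.7, -0.3, -1.5]
width: 0.0597
```

>>> {"api": "step_arm", "payload": {"steps": [{"jaw": 0.4, "tx": 0, "ty": 0, "tz": 0.001, "ax": 0, "ay": 0, "az": 0}, {"jaw": 0.4, "tx": 0, "ty": 0, "tz": 0.001, "ax": 0, "ay": 0, "az": 0}]}}

```text
time: 9.75
tool_pos: [0.5708, -0.0737, -0.0027]
ee_rot: [3.141, 0.0, 1.384]
wrist_force: [0.1, 0.1, 0.6]
width: 0.0599
```

>>> {"api": "step_arm", "payload": {"steps": [{"jaw": 0.9, "tx": 0, "ty": 0, "tz": 0, "ax": 0, "ay": 0, "az": 0}, {"jaw": 0.9, "tx": 0, "ty": 0, "tz": 0, "ax": 0, "ay": 0, "az": 0}, {"jaw": 0.9, "tx": 0, "ty": 0, "tz": 0, "ax": 0, "ay": 0, "az": 0}, {"jaw": 1, "tx": 0, "ty": 0, "tz": -0.03, "ax": 0, "ay": 0, "az": 0}, {"jaw": 1, "tx": 0, "ty": 0, "tz": -0.08, "ax": 0, "ay": 0, "az": 0}, {"jaw": 1, "tx": 0, "ty": 0, "tz": -0.13, "ax": 0, "ay": 0, "az": 0}, {"jaw": 1, "tx": 0, "ty": 0, "tz": -0.15, "ax": 0, "ay": 0, "az": 0}, {"jaw": 1, "tx": 0, "ty": 0, "tz": -0.15, "ax": 0, "ay": 0, "az": 0}]}}

```text
time: 10.55
tool_pos: [0.5734, -0.0742, 0.1526]
ee_rot: [3.131, 0.001, 1.384]
wrist_force: [-0.6, -0.6, 0.1]
width: 0.094
```

```bash
python3 - <<'E'
from h import *
o=get_obs(); c=camera_model('wrist'); im,d=snapshot('wrist'); P=cloud(d,c); Q=nest(P); np.savez('w4.npz',im=im,d=d,P=P)
for b in ((-60,60,-90,-50,37,45,'stoptop'),(33,50,30,60,26,36,'pinA +45'),(33,50,-60,-30,26,36,'pinB -45'),(55,90,70,160,18,26,'mark'),(45,62,120,200,16,26,'ptr')): med(Q,d,*b)
print(fit(P,.036,.0025,near=world(0,0),r=.075))
go(.4924,.3105,.15,90)
E
```

```text
stoptop 604 x [-33.    0.   33.3] y [-77.5 -71.  -51.2] z 38.3
pinA +45 45 x [36.4 39.6 43. ] y [41.2 44.5 47.8] z 32.1
pinB -45 43 x [36.7 40.1 43.7] y [-48.6 -44.3 -41.5] z 32.0
mark 351 x [63.5 77.  85.7] y [123.9 132.9 141.5] z 22.3
ptr 109 x [45.6 51.9 59.3] y [161.3 163.7 166.6] z 23.4
(array([569.4, -74.8,  60.1, 119.8, -10.6]), np.float64(-0.6), np.float64(-0.3), np.float64(0.07), np.float64(0.0365))
t 10.6 tx 0.3629 ty -0.1493 tz -0.0018 ax 0.0047 ay 0.0009 az -0.1867 rows>=7.8
```

>>> {"api": "step_arm", "payload": {"steps": [{"jaw": 1, "tx": 0.363, "ty": -0.149, "tz": -0.01, "ax": 0, "ay": 0, "az": -0.187}, {"jaw": 1, "tx": 0.363, "ty": -0.149, "tz": -0.01, "ax": 0, "ay": 0, "az": -0.187}, {"jaw": 1, "tx": 0.363, "ty": -0.149, "tz": -0.01, "ax": 0, "ay": 0, "az": -0.187}, {"jaw": 1, "tx": 0.363, "ty": -0.149, "tz": -0.01, "ax": 0, "ay": 0, "az": -0.187}, {"jaw": 1, "tx": 0.363, "ty": -0.149, "tz": -0.01, "ax": 0, "ay": 0, "az": -0.187}, {"jaw": 1, "tx": 0.363, "ty": -0.149, "tz": 0, "ax": 0, "ay": 0, "az": -0.187}, {"jaw": 1, "tx": 0.363, "ty": -0.149, "tz": 0.01, "ax": 0, "ay": 0, "az": -0.187}, {"jaw": 1, "tx": 0.363, "ty": -0.149, "tz": 0.03, "ax": 0, "ay": 0, "az": -0.187}]}}

```text
time: 11.4
tool_pos: [0.4924, 0.313, 0.1177]
ee_rot: [3.136, 0.0, 1.572]
wrist_force: [0.2, 0.1, 0.4]
width: 0.0944
```

```bash
python3 - <<'E'
from h import *
o=get_obs(); print(o['tool_pos'],o['ee_rot'])
im,d,P,m=board('thin_center',.016)
go(.4924,.3105,-.016,90)
E
```

```text
[0.49236237 0.31303599 0.11771264] [3.13553117e+00 3.39488897e-04 1.57214652e+00]
depth comp [490.4 314.2  60.1 119.4   0. ] 6211 0.0165 [135. 106.  66.]
sil 0.71 [490.4 314.2  60.1 119.4   0. ] 6208
t 11.5 tx -0.0021 ty 0.0063 tz 0.1263 ax -0.0079 ay 0.0054 az 0.0070 rows>=2.5
```

```bash
python3 - <<'E'
from h import *
im,d,P,m=board('thin_center',.016)
o=get_obs(); print(o['tool_pos'],o['ee_rot'],o['qvel'])
go(.4904,.3142,-.016,90)
E
```

```text
depth comp [ 4.905e+02  3.140e+02  6.010e+01  1.200e+02 -1.000e-01] 6473 0.0165 [135. 106.  66.]
sil 0.61 [ 4.905e+02  3.140e+02  6.010e+01  1.200e+02 -1.000e-01] 6471
[0.49055458 0.30995638 0.11418146] [-3.13986964  0.0054023   1.57327612] [-0.04189013 -0.03383145 -0.03663547 -0.00471631  0.00321574  0.00112272]
t 11.6 tx 0.0049 ty 0.0001 tz 0.1302 ax -0.0017 ay 0.0054 az 0.0025 rows>=2.6
```

>>> {"api": "step_arm", "payload": {"steps": [{"jaw": 1, "tx": 0.004, "ty": 0, "tz": 0.04, "ax": -0.001, "ay": 0.005, "az": 0.002}, {"jaw": 1, "tx": 0.004, "ty": 0, "tz": 0.08, "ax": -0.001, "ay": 0.005, "az": 0.002}, {"jaw": 1, "tx": 0.004, "ty": 0, "tz": 0.11, "ax": -0.001, "ay": 0.005, "az": 0.002}, {"jaw": 1, "tx": 0.004, "ty": 0, "tz": 0.125, "ax": -0.001, "ay": 0.005, "az": 0.002}, {"jaw": 1, "tx": 0.004, "ty": 0, "tz": 0.125, "ax": -0.001, "ay": 0.005, "az": 0.002}, {"jaw": 1, "tx": 0.004, "ty": 0, "tz": 0.125, "ax": -0.001, "ay": 0.005, "az": 0.002}]}}

```text
time: 12.2
tool_pos: [0.4916, 0.3129, -0.0096]
ee_rot: [3.141, -0.0, 1.57]
wrist_force: [0.2, 0.3, 0.5]
width: 0.0943
```

```bash
python3 - <<'E'
from h import *
o=get_obs(); print(o['tool_pos'],o['ee_rot'],o['wrist_force'])
go(.4905,.3141,-.016,90)
E
```

```text
[ 0.49160845  0.31292712 -0.00956017] [ 3.14053192e+00 -3.66142834e-04  1.57001812e+00] [0.21159882 0.28953556 0.53076349]
t 12.2 tx 0.0012 ty -0.0011 tz 0.0064 ax 0.0011 ay -0.0004 az -0.0008 rows>=0.1
```

>>> {"api": "step_arm", "payload": {"steps": [{"jaw": 1, "tx": 0.001, "ty": -0.001, "tz": 0.006, "ax": 0, "ay": 0, "az": 0}, {"jaw": 0.4, "tx": 0.001, "ty": -0.001, "tz": 0.006, "ax": 0, "ay": 0, "az": 0}, {"jaw": 0.4, "tx": 0.001, "ty": -0.001, "tz": 0.006, "ax": 0, "ay": 0, "az": 0}, {"jaw": 0.4, "tx": 0.001, "ty": -0.001, "tz": 0.006, "ax": 0, "ay": 0, "az": 0}, {"jaw": 0.4, "tx": 0.001, "ty": -0.001, "tz": 0.006, "ax": 0, "ay": 0, "az": 0}, {"jaw": 0.4, "tx": 0.001, "ty": -0.001, "tz": 0.006, "ax": 0, "ay": 0, "az": 0}, {"jaw": 0.4, "tx": 0.001, "ty": -0.001, "tz": 0.006, "ax": 0, "ay": 0, "az": 0}, {"jaw": 0.4, "tx": 0.001, "ty": -0.001, "tz": 0.006, "ax": 0, "ay": 0, "az": 0}]}}

```text
time: 13.0
tool_pos: [0.4908, 0.3141, -0.0153]
ee_rot: [3.14, -0.001, 1.57]
wrist_force: [-0.2, -0.6, 1.0]
width: 0.0596
```

```bash
python3 - <<'E'
from h import *
o=get_obs(); print(o['tool_pos'],o['ee_rot'],o['wrist_force'],o['width'])
go(*world(-.5,10),.13,79.33)
E
```

```text
[ 0.49080612  0.31407001 -0.01529834] [ 3.14008001e+00 -6.20432935e-04  1.57005967e+00] [-0.21352297 -0.6178517   1.00048546] 0.05958870163250733
t 13.0 tx -0.3786 ty 0.0811 tz -0.1454 ax 0.0015 ay -0.0008 az 0.1855 rows>=8.3
```

>>> {"api": "step_arm", "payload": {"steps": [{"jaw": 0.4, "tx": 0, "ty": 0, "tz": -0.05, "ax": 0, "ay": 0, "az": 0}, {"jaw": 0.4, "tx": 0, "ty": 0, "tz": -0.1, "ax": 0, "ay": 0, "az": 0}, {"jaw": 0.4, "tx": -0.03, "ty": 0.006, "tz": -0.145, "ax": 0, "ay": 0, "az": 0.04}, {"jaw": 0.4, "tx": -0.08, "ty": 0.017, "tz": -0.15, "ax": 0, "ay": 0, "az": 0.08}, {"jaw": 0.4, "tx": -0.13, "ty": 0.028, "tz": -0.15, "ax": 0, "ay": 0, "az": 0.12}, {"jaw": 0.4, "tx": -0.175, "ty": 0.038, "tz": -0.15, "ax": 0, "ay": 0, "az": 0.16}, {"jaw": 0.4, "tx": -0.22, "ty": 0.048, "tz": -0.15, "ax": 0, "ay": 0, "az": 0.185}, {"jaw": 0.4, "tx": -0.265, "ty": 0.058, "tz": -0.15, "ax": 0, "ay": 0, "az": 0.185}]}}

```text
time: 13.8
tool_pos: [0.5482, 0.047, 0.1343]
ee_rot: [3.141, -0.001, 1.384]
wrist_force: [0.4, -0.2, -0.5]
width: 0.0597
```

```bash
python3 - <<'E'
from h import *
o=get_obs(); print(o['tool_pos'],o['ee_rot'],o['wrist_force'],o['width'])
go(*world(-.4,0),.06,79.33)
E
```

```text
[0.54817706 0.04695169 0.13430174] [ 3.14072416e+00 -8.44606774e-04  1.38448644e+00] [ 0.42096817 -0.23266733 -0.49468752] 0.059702256606758035
t 13.8 tx -0.1155 ty 0.0435 tz 0.0742 ax 0.0009 ay -0.0008 az -0.0001 rows>=2.9
```

>>> {"api": "step_arm", "payload": {"steps": [{"jaw": 0.4, "tx": -0.045, "ty": 0.017, "tz": 0, "ax": 0, "ay": 0, "az": 0}, {"jaw": 0.4, "tx": -0.085, "ty": 0.033, "tz": 0, "ax": 0, "ay": 0, "az": 0}, {"jaw": 0.4, "tx": -0.115, "ty": 0.043, "tz": 0.02, "ax": 0, "ay": 0, "az": 0}, {"jaw": 0.4, "tx": -0.115, "ty": 0.043, "tz": 0.05, "ax": 0, "ay": 0, "az": 0}, {"jaw": 0.4, "tx": -0.115, "ty": 0.043, "tz": 0.07, "ax": 0, "ay": 0, "az": 0}, {"jaw": 0.4, "tx": -0.115, "ty": 0.043, "tz": 0.07, "ax": 0, "ay": 0, "az": 0}, {"jaw": 0.4, "tx": -0.115, "ty": 0.043, "tz": 0.07, "ax": 0, "ay": 0, "az": 0}]}}

```text
time: 14.5
tool_pos: [0.5689, -0.0739, 0.064]
ee_rot: [-3.141, -0.001, 1.385]
wrist_force: [-0.5, -0.1, -0.7]
width: 0.0598
```

```bash
python3 - <<'E'
from h import *
o=get_obs(); print(nest(o['tool_pos']),o['ee_rot'],o['wrist_force'],o['width'])
c=camera_model('wrist'); im,d=snapshot('wrist'); P=cloud(d,c); Q=nest(P); np.savez('w5.npz',im=im,d=d,P=P)
top=o['tool_pos'][2]*1000+15.3+16
med(Q,d,-25,25,35,80,top-4,top+4,'thin top +y part'); med(Q,d,-25,25,35,80,33,39,'thick top')
med(Q,d,-45,45,20,80,top-3,top+3,'thin sides'); med(Q,d,33,50,30,60,26,36,'pinA'); med(Q,d,55,90,70,160,18,26,'mark')
go(*world(-.6,-.3),.025,79.33)
E
```

```text
[-1.26173592  0.54032278 64.00872413] [-3.14129455e+00 -8.78350301e-04  1.38456822e+00] [-0.50538607 -0.12884012 -0.74092422] 0.05979497737566829
thin top +y part 3719 x [-24.  -0.  24.] y [35.6 48.1 59.8] z 95.9
thick top 525 x [-24.   -0.3  24.1] y [54.4 57.  59.7] z 36.5
thin sides 6768 x [-30.5  -1.8  26.4] y [20.9 41.1 59.5] z 95.9
pinA 60 x [39.  41.  43.8] y [41.4 44.7 48.1] z 32.4
mark 706 x [62.7 76.7 85.7] y [123.9 132.5 141.2] z 22.3
t 14.55 tx -0.0010 ty -0.0003 tz 0.0403 ax 0.0023 ay -0.0008 az 0.0003 rows>=0.8
```

>>> {"api": "step_arm", "payload": {"steps": [{"jaw": 0.4, "tx": -0.0005, "ty": 0, "tz": 0.015, "ax": 0.002, "ay": 0, "az": 0}, {"jaw": 0.4, "tx": -0.0005, "ty": 0, "tz": 0.028, "ax": 0.002, "ay": 0, "az": 0}, {"jaw": 0.4, "tx": -0.0005, "ty": 0, "tz": 0.036, "ax": 0.002, "ay": 0, "az": 0}, {"jaw": 0.4, "tx": -0.0005, "ty": 0, "tz": 0.038, "ax": 0.002, "ay": 0, "az": 0}, {"jaw": 0.4, "tx": -0.0005, "ty": 0, "tz": 0.038, "ax": 0.002, "ay": 0, "az": 0}]}}

```text
time: 15.05
tool_pos: [0.5693, -0.0742, 0.0264]
ee_rot: [-3.14, -0.001, 1.385]
wrist_force: [0.1, -0.3, -1.0]
width: 0.0598
```

```bash
python3 - <<'E'
from h import *
o=get_obs(); print(nest(o['tool_pos']),o['ee_rot'],o['wrist_force'],o['width'])
go(*world(-.6,.2),.0205,79.33)
E
```

```text
[-0.82196728  0.30111509 26.44521627] [-3.14035192e+00 -8.63102657e-04  1.38493176e+00] [ 0.07260199 -0.27820719 -0.99005234] 0.05979725793373056
t 15.05 tx -0.0001 ty 0.0002 tz 0.0059 ax -0.0012 ay -0.0009 az 0.0004 rows>=0.1
```

>>> {"api": "step_arm", "payload": {"steps": [{"jaw": 0.4, "tx": 0, "ty": 0, "tz": 0.004, "ax": -0.001, "ay": -0.001, "az": 0}, {"jaw": 0.4, "tx": 0, "ty": 0, "tz": 0.006, "ax": -0.001, "ay": -0.001, "az": 0}, {"jaw": 0.4, "tx": 0, "ty": 0, "tz": 0.006, "ax": -0.001, "ay": -0.001, "az": 0}]}}

```text
time: 15.35
tool_pos: [0.5695, -0.0743, 0.0208]
ee_rot: [3.141, 0.0, 1.385]
wrist_force: [-1.0, 0.2, -0.5]
width: 0.0598
```

>>> {"api": "step_arm", "payload": {"steps": [{"jaw": 0.4, "tx": 0, "ty": 0, "tz": 0.001, "ax": 0, "ay": 0, "az": 0}, {"jaw": 0.4, "tx": 0, "ty": 0, "tz": 0.001, "ax": 0, "ay": 0, "az": 0}]}}

```text
time: 15.55
tool_pos: [0.5696, -0.0743, 0.0207]
ee_rot: [3.141, 0.0, 1.385]
wrist_force: [-3.7, 1.3, 4.2]
width: 0.0596
```

>>> {"api": "step_arm", "payload": {"steps": [{"jaw": 0.9, "tx": 0, "ty": 0, "tz": -0.0005, "ax": 0, "ay": 0, "az": 0}, {"jaw": 0.9, "tx": 0, "ty": 0, "tz": -0.0005, "ax": 0, "ay": 0, "az": 0}, {"jaw": 0.9, "tx": 0, "ty": 0, "tz": -0.0005, "ax": 0, "ay": 0, "az": 0}, {"jaw": 1, "tx": 0, "ty": 0, "tz": -0.04, "ax": 0, "ay": 0, "az": 0}, {"jaw": 1, "tx": 0, "ty": 0, "tz": -0.08, "ax": 0, "ay": 0, "az": 0}, {"jaw": 1, "tx": 0, "ty": 0, "tz": -0.13, "ax": 0, "ay": 0, "az": 0}, {"jaw": 1, "tx": 0, "ty": 0, "tz": -0.145, "ax": 0, "ay": 0, "az": 0}, {"jaw": 1, "tx": 0, "ty": 0, "tz": -0.145, "ax": 0, "ay": 0, "az": 0}]}}

```text
time: 16.35
tool_pos: [0.5715, -0.0746, 0.1693]
ee_rot: [3.133, 0.001, 1.385]
wrist_force: [-0.0, -0.6, -0.6]
width: 0.0941
```

```bash
python3 - <<'E'
from h import *
o=get_obs(); c=camera_model('wrist'); im,d=snapshot('wrist'); P=cloud(d,c); Q=nest(P); np.savez('w6.npz',im=im,d=d,P=P)
print(fit(P,.052,.003,near=world(0,0),r=.075)); print(fit(P,.044,.0115,near=world(0,0),r=.072))
for b in ((33,50,30,60,26,36,'pinA +45'),(33,50,-60,-30,26,36,'pinB -45'),(55,90,70,160,18,26,'mark'),(45,62,120,200,16,26,'ptr'),(-25,25,40,80,20,34,'thick +y face'),(-25,25,40,80,39,48,'thin +y face'),(-25,25,155,200,108,118,'upright top')): med(Q,d,*b)
save(cv2.resize(im,(768,576),interpolation=cv2.INTER_CUBIC),'w6.png')
E
```

```text
(array([568.4, -74.2,  60.1, 119.3, -10.6]), np.float64(-1.7), np.float64(0.1), np.float64(0.07), np.float64(0.0525))
(array([567.3, -80.1,  60.3, 131.8, -10.9]), np.float64(-1.7), np.float64(-5.9), np.float64(-0.23), np.float64(0.0525))
pinA +45 42 x [36.4 39.5 43.9] y [41.7 44.9 48.1] z 32.1
pinB -45 39 x [36.3 39.9 43.6] y [-48.1 -44.2 -41.7] z 32.0
mark 305 x [63.4 76.8 85.6] y [124.  132.8 140.9] z 22.3
ptr 103 x [45.6 51.9 59.3] y [161.4 163.6 167.4] z 23.4
thick +y face 44 x [-23.2   0.3  23.7] y [59.9 60.  60.2] z 25.4
thin +y face 30 x [-23.7   0.2  21.4] y [59.8 59.9 60. ] z 39.8
```

View pics/w6.png

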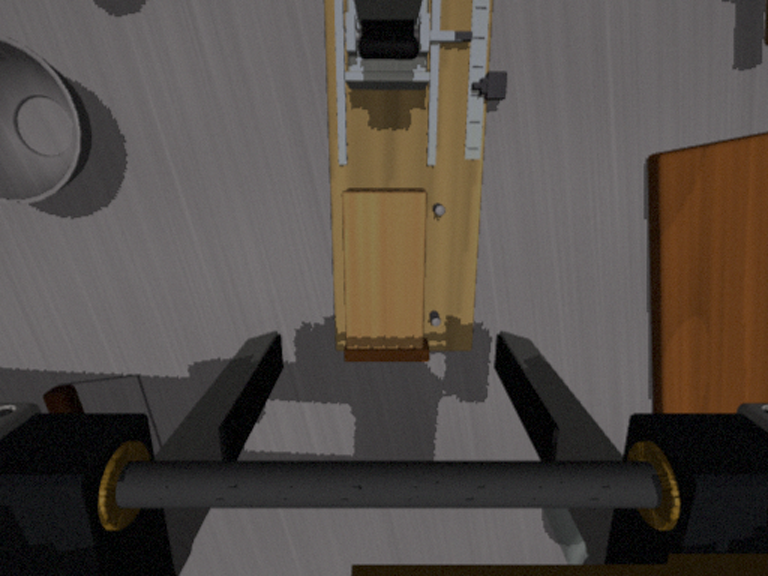

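```bash
python3 - <<'E'
from h import *
for i in range(2):
    o=get_obs(); c=camera_model('wrist'); im,d=snapshot('wrist'); P=cloud(d,c); Q=nest(P)
    print(o['ee_rot'],fit(P,.052,.003,near=world(0,0),r=.075)); 
for b in ((33,50,30,60,26,36,'pinA +45'),(33,50,-60,-30,26,36,'pinB -45'),(55,90,70,160,18,26,'mark'),(45,62,120,200,16,26,'ptr'),(25,35,-50,50,18,33,'thick +x face'),(25,35,-50,50,39,48,'thin +x face'),(-35,-25,-50,50,18,33,'thick -x face'),(-35,-25,-50,50,39,48,'thin -x face'),(-60,-35,0,100,10,14,'base -x edge')): med(Q,d,*b)
go(*world(0,180),.17,169.33); go(*world(0,180),.17,-10.67)
print(get_obs()['joint_positions'])
E
```

```text
[3.13900546e+00 3.80117725e-04 1.38497538e+00] (array([568.5, -73.9,  60. , 119.1, -10.6]), np.float64(-1.6), np.float64(0.4), np.float64(0.07), np.float64(0.0525))
[-3.14006238e+00  1.83936870e-04  1.38499387e+00] (array([568.4, -74.5,  60. , 119. , -10.6]), np.float64(-1.6), np.float64(-0.2), np.float64(0.07), np.float64(0.0525))
pinA +45 41 x [36.8 40.1 43.5] y [41.3 44.8 47.9] z 32.1
pinB -45 40 x [36.6 39.9 43.6] y [-48.5 -44.2 -41.7] z 32.1
mark 307 x [63.4 77.  85.5] y [124.3 132.2 140.8] z 22.3
ptr 107 x [45.6 51.8 59.2] y [161.2 163.6 166.9] z 23.6
base -x edge 630 x [-44.5 -40.1 -35.6] y [ 3.1 50.4 97.1] z 12.4
t 16.5 tx 0.1797 ty 0.0020 tz -0.0073 ax -0.0031 ay -0.0030 az -1.5704 rows>=10.5
t 16.5 tx 0.1797 ty 0.0020 tz -0.0073 ax -0.0030 ay 0.0031 az 1.5712 rows>=10.5
[-2.28181752e-01  1.47140925e-01  1.35121322e+00 -2.37630444e-04
  1.64710896e+00 -4.23509792e-02]
```

```bash
python3 - <<'E'
from h import *
go(*world(-.3,0),.001,79.33)
E
```

```text
t 16.5 tx -0.0003 ty 0.0023 tz 0.1617 ax -0.0039 ay 0.0001 az 0.0004 rows>=3.2
```

>>> {"api": "step_arm", "payload": {"steps": [{"jaw": 1, "tx": 0, "ty": 0.002, "tz": 0.05, "ax": -0.003, "ay": 0, "az": 0}, {"jaw": 1, "tx": 0, "ty": 0.002, "tz": 0.09, "ax": -0.003, "ay": 0, "az": 0}, {"jaw": 1, "tx": 0, "ty": 0.002, "tz": 0.12, "ax": -0.003, "ay": 0, "az": 0}, {"jaw": 1, "tx": 0, "ty": 0.002, "tz": 0.145, "ax": -0.003, "ay": 0, "az": 0}, {"jaw": 1, "tx": 0, "ty": 0.002, "tz": 0.157, "ax": -0.003, "ay": 0, "az": 0}, {"jaw": 0.75, "tx": 0, "ty": 0.002, "tz": 0.159, "ax": -0.003, "ay": 0, "az": 0}, {"jaw": 0.75, "tx": 0, "ty": 0.002, "tz": 0.159, "ax": -0.003, "ay": 0, "az": 0}]}}

```text
time: 17.2
tool_pos: [0.5693, -0.0741, 0.0033]
ee_rot: [-3.14, 0.0, 1.385]
wrist_force: [-0.0, -0.2, 0.4]
width: 0.0809
```

```bash
python3 - <<'E'
from h import *
o=get_obs(); print(nest(o['tool_pos']),o['wrist_force'],o['width']); go(*world(-.3,0),.003,79.33)
E
```

```text
[-0.83253507  0.33807234  3.31729025] [-0.04444913 -0.18473566  0.44262588] 0.08088973509154118
t 17.2 tx -0.0003 ty 0.0005 tz 0.0003 ax -0.0019 ay 0.0001 az 0.0004 rows>=0.0
```

>>> {"api": "step_arm", "payload": {"steps": [{"jaw": 0.6, "tx": 0, "ty": 0.0005, "tz": 0, "ax": -0.001, "ay": 0, "az": 0}, {"jaw": 0.55, "tx": 0, "ty": 0.0005, "tz": 0, "ax": -0.001, "ay": 0, "az": 0}, {"jaw": 0.5, "tx": 0, "ty": 0.0005, "tz": 0, "ax": -0.001, "ay": 0, "az": 0}, {"jaw": 0.5, "tx": 0, "ty": 0.0005, "tz": 0, "ax": -0.001, "ay": 0, "az": 0}, {"jaw": 0.5, "tx": 0, "ty": 0.0005, "tz": 0, "ax": -0.001, "ay": 0, "az": 0}, {"jaw": 0.9, "tx": 0, "ty": 0.0005, "tz": 0, "ax": -0.001, "ay": 0, "az": 0}, {"jaw": 0.9, "tx": 0, "ty": 0.0005, "tz": 0, "ax": -0.001, "ay": 0, "az": 0}, {"jaw": 0.9, "tx": 0, "ty": 0.0005, "tz": 0, "ax": -0.001, "ay": 0, "az": 0}]}}

```text
time: 18.0
tool_pos: [0.5693, -0.0741, 0.0027]
ee_rot: [-3.14, -0.0, 1.385]
wrist_force: [0.0, 0.1, 0.0]
width: 0.0804
```

>>> {"api": "step_arm", "payload": {"steps": [{"jaw": 1, "tx": 0, "ty": 0, "tz": -0.05, "ax": 0, "ay": 0, "az": 0}, {"jaw": 1, "tx": 0, "ty": 0, "tz": -0.1, "ax": 0, "ay": 0, "az": 0}, {"jaw": 1, "tx": 0, "ty": 0, "tz": -0.15, "ax": 0, "ay": 0, "az": 0}, {"jaw": 1, "tx": 0, "ty": 0, "tz": -0.16, "ax": 0, "ay": 0, "az": 0}, {"jaw": 1, "tx": 0, "ty": 0, "tz": -0.16, "ax": 0, "ay": 0, "az": 0}, {"jaw": 1, "tx": 0, "ty": 0, "tz": -0.16, "ax": 0, "ay": 0, "az": 0}]}}

```text
time: 18.6
tool_pos: [0.5687, -0.074, 0.1606]
ee_rot: [-3.136, -0.0, 1.385]
wrist_force: [-0.0, 0.4, -0.8]
width: 0.0938
```

```bash
python3 - <<'E'
from h import *
for i in range(2):
    o=get_obs(); c=camera_model('wrist'); im,d=snapshot('wrist'); P=cloud(d,c); Q=nest(P)
    print(o['width'],fit(P,.052,.003,near=world(0,0),r=.075)); 
for b in ((33,50,30,60,26,36,'pinA +45'),(33,50,-60,-30,26,36,'pinB -45'),(55,90,70,160,18,26,'mark'),(45,62,120,200,16,26,'ptr')): med(Q,d,*b)
go(*world(0,165),.17,-10.67)
E
```

```text
0.09378691115041005 (array([569.6, -74.3,  60. , 118.9, -10.6]), np.float64(-0.5), np.float64(0.2), np.float64(0.07), np.float64(0.0525))
0.0938212192352337 (array([569.5, -74.6,  60. , 119.6, -10.5]), np.float64(-0.5), np.float64(-0.1), np.float64(0.17), np.float64(0.0525))
pinA +45 47 x [36.4 39.5 43.7] y [40.8 44.4 48.2] z 32.0
pinB -45 43 x [36.3 39.5 43.1] y [-48.7 -44.1 -41.6] z 31.9
mark 329 x [63.  76.9 85.7] y [123.9 132.5 141.2] z 22.4
ptr 108 x [45.1 51.7 58.8] y [161.3 163.7 166.8] z 23.5
t 18.7 tx 0.1646 ty 0.0021 tz -0.0107 ax -0.0063 ay 0.0059 az 1.5711 rows>=10.5
```

```bash
python3 - <<'E'
from h import *
go(*world(-1,155.5),.14,-10.67)
E
```

```text
t 18.7 tx 0.1551 ty 0.0013 tz 0.0193 ax -0.0063 ay 0.0059 az 1.5711 rows>=10.5
```

>>> {"api": "step_arm", "payload": {"steps": [{"jaw": 1, "tx": 0.02, "ty": 0, "tz": 0, "ax": 0, "ay": 0, "az": 0.14}, {"jaw": 1, "tx": 0.04, "ty": 0, "tz": 0, "ax": 0, "ay": 0, "az": 0.28}, {"jaw": 1, "tx": 0.06, "ty": 0, "tz": 0, "ax": 0, "ay": 0, "az": 0.42}, {"jaw": 1, "tx": 0.08, "ty": 0, "tz": 0, "ax": 0, "ay": 0, "az": 0.56}, {"jaw": 1, "tx": 0.1, "ty": 0, "tz": 0, "ax": 0, "ay": 0, "az": 0.7}, {"jaw": 1, "tx": 0.12, "ty": 0, "tz": 0, "ax": 0, "ay": 0, "az": 0.84}, {"jaw": 1, "tx": 0.14, "ty": 0.001, "tz": 0, "ax": 0, "ay": 0, "az": 0.98}, {"jaw": 1, "tx": 0.155, "ty": 0.001, "tz": 0, "ax": 0, "ay": 0, "az": 1.12}]}}

```text
time: 19.5
tool_pos: [0.5965, 0.0795, 0.1563]
ee_rot: [-3.137, 0.012, 0.26]
wrist_force: [0.0, 0.3, -0.1]
width: 0.094
```

```bash
python3 - <<'E'
from h import *
go(*world(-1,155.5),.14,-10.67)
E
```

```text
t 19.5 tx 0.0012 ty 0.0015 tz 0.0163 ax -0.0022 ay 0.0127 az 0.4461 rows>=3.0
```

>>> {"api": "step_arm", "payload": {"steps": [{"jaw": 1, "tx": 0.001, "ty": 0.001, "tz": 0.016, "ax": -0.002, "ay": 0.012, "az": 0.14}, {"jaw": 1, "tx": 0.001, "ty": 0.001, "tz": 0.016, "ax": -0.002, "ay": 0.012, "az": 0.28}, {"jaw": 1, "tx": 0.001, "ty": 0.001, "tz": 0.016, "ax": -0.002, "ay": 0.012, "az": 0.42}, {"jaw": 1, "tx": 0.001, "ty": 0.001, "tz": 0.016, "ax": -0.002, "ay": 0.012, "az": 0.445}, {"jaw": 1, "tx": 0.001, "ty": 0.001, "tz": 0.016, "ax": -0.002, "ay": 0.012, "az": 0.445}, {"jaw": 1, "tx": 0.001, "ty": 0.001, "tz": 0.016, "ax": -0.002, "ay": 0.012, "az": 0.445}]}}

```text
time: 20.1
tool_pos: [0.5972, 0.0787, 0.1393]
ee_rot: [3.141, 0.002, -0.183]
wrist_force: [-0.6, -0.9, -0.6]
width: 0.0939
```

```bash
cat >> h.py <<'E'
def look(name,crop=None,view=None):
    o=get_obs(); c=camera_model('wrist'); im,d=snapshot('wrist'); P=cloud(d,c); Q=nest(P); np.savez(name+'.npz',im=im,d=d,P=P,Q=Q)
    print('t',o['time'],'tcp',nest(o['tool_pos']).round(1),'rot',np.degrees(o['ee_rot']).round(2),'F',o['wrist_force'].round(1),'Frack y',(o['wrist_force'][:2]@YR).round(1),'w',round(o['width'],4))
    for b in ((62.5,90,70,200,18,26,'mark'),(48,60,90,200,17,27,'ptr'),(-25,25,60,220,108,118,'top z108-118'),(33,50,30,60,26,36,'pinA'),(33,50,-60,-30,26,36,'pinB')): med(Q,d,*b)
    return o,im,d,P,Q
E
python3 - <<'E'
from h import *
o,im,d,P,Q=look('w7')
save(cv2.resize(im,(768,576),interpolation=cv2.INTER_CUBIC),'w7.png')
go(*world(-1,155.5),.055,-10.67)
E
```

```text
t 20.1 tcp [ -1.7 155.7 139.3] rot [ 1.7999e+02  1.3000e-01 -1.0510e+01] F [-0.6 -0.9 -0.6] Frack y -0.9 w 0.0939
mark 316 x [64.9 78.8 86.7] y [123.9 132.8 141.3] z 22.5
ptr 66 x [48.4 53.6 59.8] y [161.9 164.  167.2] z 23.8
top z108-118 1091 x [-16.7   2.7  20.9] y [134.3 170.7 179.7] z 112.8
pinA 59 x [37.7 41.6 44.7] y [40.8 45.2 48.3] z 32.2
pinB 72 x [37.8 41.3 44.8] y [-48.4 -43.9 -41.7] z 31.7
t 20.15 tx 0.0007 ty 0.0002 tz 0.0847 ax 0.0001 ay 0.0017 az 0.0025 rows>=1.7
```

View pics/w7.png

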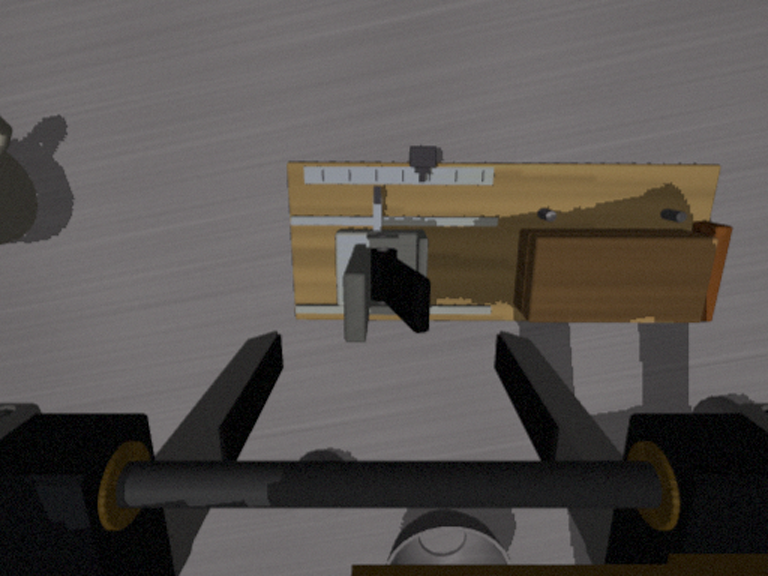

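>>> {"api": "step_arm", "payload": {"steps": [{"jaw": 1, "tx": 0.001, "ty": 0, "tz": 0.03, "ax": 0, "ay": 0.001, "az": 0.002}, {"jaw": 1, "tx": 0.001, "ty": 0, "tz": 0.055, "ax": 0, "ay": 0.001, "az": 0.002}, {"jaw": 1, "tx": 0.001, "ty": 0, "tz": 0.075, "ax": 0, "ay": 0.001, "az": 0.002}, {"jaw": 1, "tx": 0.001, "ty": 0, "tz": 0.084, "ax": 0, "ay": 0.001, "az": 0.002}, {"jaw": 0.68, "tx": 0.001, "ty": 0.002, "tz": 0.084, "ax": 0, "ay": 0.001, "az": 0.002}, {"jaw": 0.68, "tx": 0.001, "ty": 0.005, "tz": 0.084, "ax": 0, "ay": 0.001, "az": 0.002}, {"jaw": 0.68, "tx": 0.001, "ty": 0.006, "tz": 0.084, "ax": 0, "ay": 0.001, "az": 0.002}, {"jaw": 0.68, "tx": 0.001, "ty": 0.006, "tz": 0.084, "ax": 0, "ay": 0.001, "az": 0.002}]}}

```text
time: 20.95
tool_pos: [0.598, 0.0724, 0.0573]
ee_rot: [-3.141, -0.002, -0.186]
wrist_force: [0.5, 0.2, 1.2]
width: 0.0663
```

```bash
python3 - <<'E'
from h import *
o,im,d,P,Q=look('w8')
go(*world(-1,150),.055,-10.67)
E
```

```text
t 20.95 tcp [  0.3 149.7  57.3] rot [-1.7997e+02 -1.1000e-01 -1.0660e+01] F [0.5 0.2 1.2] Frack y 0.3 w 0.0663
mark 552 x [64.3 78.4 86.4] y [124.3 132.7 141.1] z 22.5
ptr 111 x [48.7 53.6 59.6] y [161.3 164.3 166.9] z 24.0
top z108-118 2981 x [-16.    5.1  20.9] y [108.6 170.4 190.8] z 112.9
pinA 111 x [37.7 41.6 44.7] y [41.1 45.5 48.1] z 31.8
pinB 86 x [37.8 41.2 44.8] y [-45.2 -43.  -41.4] z 30.1
t 21.0 tx -0.0011 ty -0.0003 tz 0.0020 ax -0.0004 ay -0.0015 az 0.0003 rows>=0.0
```

>>> {"api": "step_arm", "payload": {"steps": [{"jaw": 0.68, "tx": 0, "ty": 0.004, "tz": 0.002, "ax": 0, "ay": 0, "az": 0}, {"jaw": 0.68, "tx": 0, "ty": 0.009, "tz": 0.002, "ax": 0, "ay": 0, "az": 0}, {"jaw": 0.68, "tx": 0, "ty": 0.014, "tz": 0.002, "ax": 0, "ay": 0, "az": 0}, {"jaw": 0.68, "tx": 0, "ty": 0.019, "tz": 0.002, "ax": 0, "ay": 0, "az": 0}, {"jaw": 0.68, "tx": 0, "ty": 0.024, "tz": 0.002, "ax": 0, "ay": 0, "az": 0}, {"jaw": 0.68, "tx": 0, "ty": 0.028, "tz": 0.002, "ax": 0, "ay": 0, "az": 0}, {"jaw": 0.68, "tx": 0, "ty": 0.028, "tz": 0.002, "ax": 0, "ay": 0, "az": 0}, {"jaw": 0.68, "tx": 0, "ty": 0.028, "tz": 0.002, "ax": 0, "ay": 0, "az": 0}]}}

```text
time: 21.8
tool_pos: [0.5925, 0.0443, 0.0547]
ee_rot: [3.141, -0.001, -0.186]
wrist_force: [0.5, 1.6, 1.3]
width: 0.064
```

```bash
python3 - <<'E'
from h import *
o,im,d,P,Q=look('w9')
E
```

```text
t 21.8 tcp [1.00e-01 1.21e+02 5.47e+01] rot [ 1.7996e+02 -7.0000e-02 -1.0680e+01] F [0.5 1.6 1.3] Frack y 1.6 w 0.064
mark 573 x [64.8 78.1 86.7] y [123.9 132.3 141.2] z 22.5
ptr 115 x [48.7 54.1 59.6] y [134.  136.9 139.5] z 24.0
top z108-118 3033 x [-16.    5.2  20.8] y [ 81.  143.1 161.3] z 112.9
pinA 105 x [37.9 41.6 44.8] y [41.  45.1 47.8] z 32.0
pinB 136 x [37.8 41.3 44.8] y [-48.4 -44.  -41.8] z 31.9
```

>>> {"api": "step_arm", "payload": {"steps": [{"jaw": 0.68, "tx": 0, "ty": 0.002, "tz": 0, "ax": 0, "ay": 0, "az": 0}, {"jaw": 0.68, "tx": 0, "ty": 0.004, "tz": 0, "ax": 0, "ay": 0, "az": 0}, {"jaw": 0.68, "tx": 0, "ty": 0.004, "tz": 0, "ax": 0, "ay": 0, "az": 0}, {"jaw": 0.68, "tx": 0, "ty": 0.004, "tz": 0, "ax": 0, "ay": 0, "az": 0}]}}

```text
time: 22.25
tool_pos: [0.5916, 0.0405, 0.0544]
ee_rot: [3.141, -0.001, -0.186]
wrist_force: [1.2, 4.2, 2.5]
width: 0.0644
```

```bash
cat >> h.py <<'E'
def pm(Q,d,z=22.4):
    med(Q,d,62.5,90,70,200,21.3,23.6,'mark top'); med(Q,d,48,60,90,200,22.8,25.2,'ptr top')
E
python3 - <<'E'
from h import *
o,im,d,P,Q=look('w10'); pm(Q,d)
yy=Q[...,1]
# centre lines by x slices (median per-slice mid)
for nm,xs,z0,z1 in (('ptr',range(48,60,2),22.5,25.5),('mark',range(63,86,3),21,24)):
    print(nm,[ (lambda t:(round(t.min(),1),round(t.max(),1)) if len(t)>1 else None)(yy[(d>0)&(abs(Q[...,0]-x)<1)&(Q[...,2]>z0)&(Q[...,2]<z1)&(yy>110)&(yy<160)]) for x in xs])
K=cv2.resize(im[105:165,230:320],(720,480),interpolation=cv2.INTER_CUBIC); save(K,'w10.png')
E
```

```text
t 22.25 tcp [-1.000e-01  1.171e+02  5.440e+01] rot [ 1.7996e+02 -4.0000e-02 -1.0670e+01] F [1.2 4.2 2.5] Frack y 4.4 w 0.0644
mark 581 x [64.6 77.9 86.5] y [123.8 132.3 141.1] z 22.5
ptr 117 x [48.7 54.1 59.9] y [130.2 133.1 135.6] z 24.1
top z108-118 3033 x [-16.1   5.3  20.8] y [ 77.  139.3 157.2] z 113.0
pinA 107 x [37.9 41.7 44.8] y [41.1 45.2 48. ] z 32.2
pinB 138 x [37.8 41.6 44.8] y [-48.7 -44.  -41.7] z 31.8
mark top 522 x [64.6 77.9 86.5] y [123.8 132.7 141. ] z 22.5
ptr top 97 x [48.7 54.1 59.5] y [130.8 133.1 135.6] z 24.1
ptr [(np.float64(130.2), np.float64(135.6)), (np.float64(130.2), np.float64(135.6)), (np.float64(130.8), np.float64(135.5)), (np.float64(130.8), np.float64(135.5)), (np.float64(130.8), np.float64(135.5)), (np.float64(130.7), np.float64(135.4))]
mark [(np.float64(130.8), np.float64(133.9)), (np.float64(130.7), np.float64(134.6)), (np.float64(127.6), np.float64(137.6)), (np.float64(127.6), np.float64(137.6)), (np.float64(123.8), np.float64(141.2)), (np.float64(123.8), np.float64(141.3)), (np.float64(123.8), np.float64(141.2)), (np.float64(123.8), np.float64(141.0))]
```

View pics/w10.png

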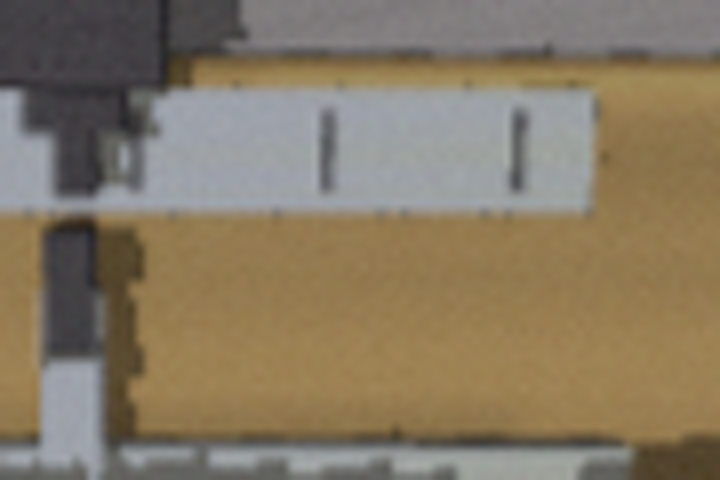

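>>> {"api": "step_arm", "payload": {"steps": [{"jaw": 0.68, "tx": 0, "ty": 0.0006, "tz": 0, "ax": 0, "ay": 0, "az": 0}, {"jaw": 0.66, "tx": 0, "ty": -0.0002, "tz": 0, "ax": 0, "ay": 0, "az": 0}, {"jaw": 0.638, "tx": 0, "ty": -0.0012, "tz": 0, "ax": 0, "ay": 0, "az": 0}, {"jaw": 0.617, "tx": 0, "ty": -0.0022, "tz": 0, "ax": 0, "ay": 0, "az": 0}, {"jaw": 0.596, "tx": 0, "ty": -0.0032, "tz": 0, "ax": 0, "ay": 0, "az": 0}, {"jaw": 0.574, "tx": 0, "ty": -0.0042, "tz": 0, "ax": 0, "ay": 0, "az": 0}, {"jaw": 0.553, "tx": 0, "ty": -0.0052, "tz": 0, "ax": 0, "ay": 0, "az": 0}]}}

```text
time: 23.0
tool_pos: [0.5924, 0.0454, 0.0543]
ee_rot: [3.14, -0.001, -0.186]
wrist_force: [0.7, 2.2, 0.8]
width: 0.0521
```

```bash
python3 - <<'E'
from h import *
o,im,d,P,Q=look('w11'); pm(Q,d)
E
```

```text
t 23.0 tcp [ -0.2 122.1  54.3] rot [ 1.7991e+02 -3.0000e-02 -1.0670e+01] F [0.7 2.2 0.8] Frack y 2.3 w 0.0521
mark 548 x [65.3 78.6 86.5] y [124.1 132.5 140.8] z 22.5
ptr 108 x [48.5 53.3 59.4] y [129.6 132.3 135.1] z 23.9
top z108-118 2996 x [-16.2   5.5  20.9] y [ 87.6 138.7 156.8] z 112.9
pinA 108 x [37.7 41.6 44.8] y [40.9 45.2 48.1] z 32.1
pinB 134 x [37.7 41.4 44.7] y [-49.  -44.  -41.6] z 31.6
mark top 486 x [65.1 78.6 86.5] y [124.1 132.5 140.9] z 22.5
ptr top 86 x [48.6 54.1 59.4] y [130.1 132.6 134.5] z 24.1
```

>>> {"api": "step_arm", "payload": {"steps": [{"jaw": 0.532, "tx": 0, "ty": -0.001, "tz": 0, "ax": 0, "ay": 0, "az": 0}, {"jaw": 0.511, "tx": 0, "ty": -0.002, "tz": 0, "ax": 0, "ay": 0, "az": 0}, {"jaw": 0.489, "tx": 0, "ty": -0.003, "tz": 0, "ax": 0, "ay": 0, "az": 0}, {"jaw": 0.468, "tx": 0, "ty": -0.004, "tz": 0, "ax": 0, "ay": 0, "az": 0}, {"jaw": 0.447, "tx": 0, "ty": -0.005, "tz": 0, "ax": 0, "ay": 0, "az": 0}, {"jaw": 0.426, "tx": 0, "ty": -0.006, "tz": 0, "ax": 0, "ay": 0, "az": 0}]}}

```text
time: 23.65
tool_pos: [0.5935, 0.0512, 0.0542]
ee_rot: [3.14, -0.0, -0.186]
wrist_force: [0.4, 1.1, 2.0]
width: 0.0408
```

```bash
python3 - <<'E'
from h import *
o,im,d,P,Q=look('w12'); pm(Q,d)
E
```

```text
t 23.65 tcp [ -0.2 128.   54.2] rot [ 1.7989e+02 -2.0000e-02 -1.0660e+01] F [0.4 1.1 2. ] Frack y 1.1 w 0.0408
mark 559 x [65.3 78.5 86.4] y [124.1 132.4 141.3] z 22.5
ptr 106 x [48.6 54.1 59.5] y [130.1 132.4 134.8] z 24.1
top z108-118 3082 x [-16.1   5.9  20.8] y [ 99.5 138.3 157. ] z 112.9
pinA 110 x [37.7 41.6 44.9] y [41.2 45.5 47.9] z 32.0
pinB 136 x [37.8 41.3 44.7] y [-49.2 -43.9 -41.4] z 31.7
mark top 506 x [65.3 78.5 86.4] y [124.1 132.4 141.3] z 22.5
ptr top 97 x [48.6 54.  59.3] y [130.1 132.4 134.8] z 24.1
```

>>> {"api": "step_arm", "payload": {"steps": [{"jaw": 0.405, "tx": 0, "ty": -0.0013, "tz": 0, "ax": 0, "ay": 0, "az": 0}, {"jaw": 0.383, "tx": 0, "ty": -0.0023, "tz": 0, "ax": 0, "ay": 0, "az": 0}, {"jaw": 0.362, "tx": 0, "ty": -0.0033, "tz": 0, "ax": 0, "ay": 0, "az": 0}, {"jaw": 0.34, "tx": 0, "ty": -0.0043, "tz": 0, "ax": 0, "ay": 0, "az": 0}, {"jaw": 0.319, "tx": 0, "ty": -0.0053, "tz": 0, "ax": 0, "ay": 0, "az": 0}, {"jaw": 0.298, "tx": 0, "ty": -0.0063, "tz": 0, "ax": 0, "ay": 0, "az": 0}]}}

```text
time: 24.3
tool_pos: [0.5947, 0.0576, 0.0542]
ee_rot: [3.14, -0.0, -0.186]
wrist_force: [0.5, 0.2, 1.8]
width: 0.0281
```

```bash
python3 - <<'E'
from h import *
o,im,d,P,Q=look('w13'); pm(Q,d)
E
```

```text
t 24.3 tcp [ -0.2 134.5  54.2] rot [ 1.799e+02 -3.000e-02 -1.066e+01] F [0.5 0.2 1.8] Frack y 0.3 w 0.0281
mark 558 x [65.3 78.5 86.5] y [123.9 132.8 141.2] z 22.6
ptr 115 x [48.5 53.9 59.4] y [130.4 132.8 135.9] z 23.9
top z108-118 3057 x [-16.1   6.   20.8] y [112.1 139.1 157.4] z 113.3
pinA 110 x [37.9 41.7 44.8] y [41.2 45.3 48.2] z 32.2
pinB 144 x [37.8 41.5 44.9] y [-48.7 -43.8 -41.4] z 31.5
mark top 497 x [65.2 78.5 86.5] y [123.9 132.8 141.2] z 22.6
ptr top 91 x [48.5 54.1 59.4] y [130.5 132.8 135.3] z 24.0
```

>>> {"api": "step_arm", "payload": {"steps": [{"jaw": 0.277, "tx": 0, "ty": -0.0007, "tz": 0, "ax": 0, "ay": 0, "az": 0}, {"jaw": 0.255, "tx": 0, "ty": -0.0013, "tz": 0, "ax": 0, "ay": 0, "az": 0}, {"jaw": 0.2, "tx": 0, "ty": -0.0013, "tz": 0, "ax": 0, "ay": 0, "az": 0}, {"jaw": 0.1, "tx": 0, "ty": -0.0013, "tz": 0, "ax": 0, "ay": 0, "az": 0}, {"jaw": 0, "tx": 0, "ty": -0.0013, "tz": 0, "ax": 0, "ay": 0, "az": 0}, {"jaw": 0, "tx": 0, "ty": -0.0013, "tz": 0, "ax": 0, "ay": 0, "az": 0}]}}

```text
time: 24.95
tool_pos: [0.595, 0.0592, 0.0542]
ee_rot: [3.14, -0.0, -0.186]
wrist_force: [2.2, 3.9, 1.5]
width: 0.0248
```

```bash
python3 - <<'E'
from h import *
o,im,d,P,Q=look('w14'); pm(Q,d); med(Q,d,-40,40,-50,50,49,56,'thin top')
K=cv2.resize(im,(768,576),interpolation=cv2.INTER_CUBIC); save(K,'w14.png')
E
```

```text
t 24.95 tcp [ -0.2 136.1  54.2] rot [ 1.7992e+02 -3.0000e-02 -1.0650e+01] F [2.2 3.9 1.5] Frack y 4.2 w 0.0248
mark 569 x [64.9 78.5 86.5] y [124.  132.9 141.3] z 22.6
ptr 106 x [48.5 53.4 59.4] y [129.7 132.8 135.2] z 24.0
top z108-118 2987 x [-16.    6.3  20.8] y [115.4 138.7 157. ] z 113.4
pinA 111 x [37.8 41.6 44.8] y [41.2 45.3 48.1] z 32.2
pinB 141 x [37.9 41.4 44.9] y [-49.2 -43.7 -41.6] z 31.8
mark top 521 x [65.2 78.5 86.5] y [124.  132.9 141.3] z 22.5
ptr top 89 x [48.5 53.9 59.4] y [129.7 132.8 135.2] z 24.0
thin top 10121 x [-27.2   2.3  29.7] y [-46.1   1.5  48.1] z 52.7
```

View pics/w14.png

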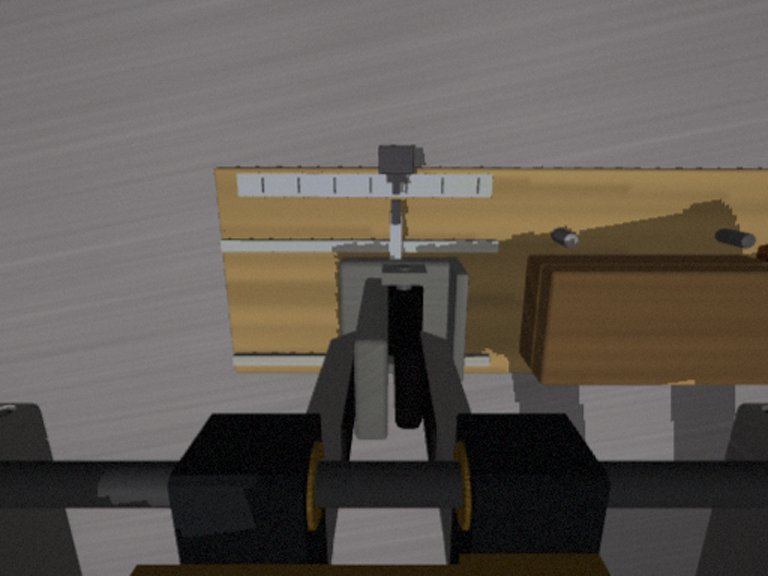

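```bash
python3 - <<'E'
from h import *
for i in range(6): snapshot('top')
o,im,d,P,Q=look('w15'); pm(Q,d)
im,d=snapshot('scene'); P=cloud(d,camera_model('scene'))
for q in ('mug','jar','cutter','shaker'):
    for r in silhouettes('scene',q)[:1]:
        m=r['pixels']&(d>0); print(q,np.median(P[m],0).round(4))
E
```

```text
t 25.3 tcp [ -0.2 136.   54.2] rot [ 1.7991e+02 -3.0000e-02 -1.0650e+01] F [1.6 3.4 1.6] Frack y 3.7 w 0.0244
mark 557 x [65.3 78.5 86.5] y [123.8 132.8 141.1] z 22.5
ptr 107 x [48.6 53.3 59.3] y [129.5 132.7 135. ] z 23.9
top z108-118 2991 x [-16.1   6.5  20.9] y [115.5 138.5 157.1] z 113.4
pinA 113 x [37.8 41.6 44.9] y [40.9 45.6 48. ] z 32.0
pinB 141 x [37.8 41.5 44.8] y [-48.9 -44.  -41.6] z 31.6
mark top 490 x [65.1 78.5 86.5] y [123.9 132.8 141.1] z 22.5
ptr top 90 x [48.6 53.3 59.4] y [129.6 132.  135. ] z 24.0
mug [0.7211 0.3538 0.0553]
jar [ 0.7332 -0.3569  0.0694]
shaker [ 0.4311 -0.1755  0.0424]
```

```bash
python3 -c "
from bench import *
print(close_job())"
```

```text
the job is handed in; nothing more can be done
None
```

The job is done and handed in at about 25 s of the 72 s allowed, with the gripper still pinching the leg and the shut lever.

**Stack:** The thick board sits in the nest about 0.6 mm off centre. The thin board is on top. I squeezed both boards once across their width to line up the edges. Afterwards the thin board was within 0.5 mm of the nest centre and about 0.1° square to the rack. The +y end faces matched to about 0.1 mm before that squeeze, and I did not measure them again after it.

**Leg and lever:** I pushed the leg in about 32 mm with one finger on the upright. I then closed the lever in small steps while moving the hand so the leg stayed put, and the pointer stayed within about 0.3 mm of the mark during closing. At the last check the opening was 24.4 mm against 25 mm for fully shut. The pointer was about 0.2 mm from the mark and steady, and the hand felt about 4 N along the rack.

**What disagreed or went wrong:**
- The fingertips are really about 20 mm behind the reported TCP, not 8 mm ahead of it as stated. My first grasp therefore closed just above the thick board without touching it, and I corrected for this from then on.
- The wrist camera read 1 to 2 mm differently across the rack after the gripper was turned. I judged pointer against mark within the same picture for that reason.
- The mug, jar and shaker were still where they started. The network missed the cutter in the last picture, so I did not confirm its position, but the arm never went near it at low height.

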